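# Part the brass cup from the copper cups and seat it in the marking jig

## Robot

A 7-joint arm with a two-finger parallel gripper is mounted at the origin on the work surface. World frame = base frame: x ahead of the robot, y to its left, z up, the work surface at z = 0. Lengths are in m, angles in rad, forces in N, time in s.
With the tool pointing down it reaches from about 0.4 to 0.85 m from the base axis. Payload 10.4 kg.
Tool frame: the origin (TCP) lies between the finger pads; the fingertips stand 8 mm ahead of it and the grasp point (between the pads) lies 11 mm behind it; x points along the fingers, y is the direction in which the jaws open and shut, and the axes are right-handed (so a half turn about x gives the same grasp; the last joint's range is limited). The gripper opens to 87 mm and grips with 3 to 60 N. Pads are 19 mm wide; open, the fingers measure 117 mm over their backs; the gripper's body (75 mm by 190 mm) begins 51 mm behind the grasp point.
Start: joints at [-1.268, 0.332, -0.065, 1.46, 0.022, 1.35, -0.088], TCP at [0.2, 0.592, 0.231] pointing down, gripper open.
Joint ranges: [-2.6, 2.6], [-0.5, 2.12], [-1.47, 1.34], [0.16, 2.42], [-1.27, 4.41], [0.06, 2.06], [-2.6, 2.6]. Speed limits (rad/s): [2.22, 2.22, 2.79, 2.79, 3.14, 3.14, 3.14].

## Interface

Orientations are given as a unit quaternion [w, x, y, z].
In Python, from station import env, eyes, spotter gives the robot as it stands.
- The arm moves only by the tool step_arm, never from a script. Its argument "series" is a list of rows, each an object of numbers: "x", "y", "z": the shift along the tool's x, y, z in cm; "yaw": the turn about the tool's x in degrees; "grip": the opening, from 0 (shut) to 1 (fully open). In form: [{"x": .., "y": .., "z": .., "yaw": .., "grip": ..}, ...]. A call has 1 to 12 rows; each row shifts and turns the commanded pose from where the row before left it, along the tool's axes as they then stand; what a row does not reach is not made up. A row lasts 1/12 s, in which the tool goes at most 41.7 mm and 7.16 degrees, less where a joint would pass 70% of its speed; a pose out of reach is approached as far as the arm can. A call with a gripper value outside its range is refused whole. The fingers move at their own pace and stop on an object; the grip force is fixed at half the most. Time passes only in rows, so rows that do not move let the fingers close. It gives the time, the measured TCP pose, the force and the opening at its end, in the units of the state.
- env.read_state(): the state, without advancing time (a new reading comes with each control period).
- eyes.capture(name): name is "side" or "top"; returns (picture, depth): 384x512x3 uint8, blue, green, red; 384x512 float32, m along the optical axis (not along the pixel's ray), 0 where there is no reading.
- eyes.camera_params(name): a dict with "fx", "fy", "cx", "cy" (pixels), "k1" (the pictures are not rectified: a ray, as slopes to the right and down, at radius r is drawn at 1 + k1 r^2 times it, then the intrinsics apply), "world_from_camera" (4x4, takes a point from camera to world coordinates). Camera axes: x right, y down, z forward; pixel columns grow to the right and rows downward; lengths in m; the calibration is good to about 2 mm. A picture is of the moment at which its call begins. camera_params takes no time and is no camera call.
- env.finish_job(): hands the job in, once; it reports no verdict.
Trained networks look in the newest picture that a camera, given by its name, has taken for a name from the list of things; names that differ only in an ending like _2 or _b are one class to them, and where a whole thing is asked for, a point or a joint stands for the part that bears it (a point fixed in the world has none). Each returns a list of dicts, best first, with "p" (0 to 1); they miss things now and then, are a little off and sometimes report something else, mostly with a low value. They report only what shows in the picture. A call takes as long as a camera call. They do not tell look-alikes from the thing itself.
- spotter.cut_out(label, camera): "pixels" (384x512 bool, what is visible of it) and "rect" ([left, top, right, bottom] in pixels, round what is visible of it).
- spotter.pinpoint(label, camera): "point" ([row, column] in pixels: a listed point, or the origin of a listed thing).
The state is a dict: "time": time; "qpos": joint angles; "joint_vel": joint speeds; "effort": joint torques, N m; "eef_pos": TCP position; "orientation": TCP orientation; "ft_force": force on the tool from outside, world axes, zero at the start; "wrist_torque": the same for the moment, N m; "width": finger opening in m.
Only numpy, scipy, OpenCV 4.12 (cv2) and the standard library are available. Lean on these libraries where they do the work, as an engineer would, in place of code of your own. Each camera call takes 0.05 s, during which the arm holds its last target.

## Task

Slide the brass cup out of the cluster of copper cups it touches, clear of them all and without shifting any of them, then push it along the table into the orange V of the marking jig until you feel it press gently but surely on the V for a moment, and leave it standing there against the V. Keep the cup upright and on the table throughout, never shove it hard into the V, and leave everything else on the table alone.

Things in the scene. Friction and masses are not known exactly. Their poses are not given: they have to be found in the camera images.
- brass_cup: The only brass-yellow cup of the cluster: heavy (about 450 g), straight-sided, open at the top, standing upright on the table. Origin at the centre of its underside, z up. Round foot 84 mm across, 14 mm tall; it touches the feet of two or three copper cups (centres 84.4 mm apart); its free way out is directly away from those. Sliding it takes 1.5 to 6 N (mass, friction vary).
- brass_mouth (a point): Centre of the brass cup's mouth, 46 mm above its underside. The wall is 80 mm across outside, 73 mm inside, 3.5 mm thick; the inner floor lies 31 mm below this point (15 mm above the table). Closed fingers fit down inside and can push the wall from within, low down (pushed high up or fast it can tip), without touching the floor or the neighbours.
- copper_a: Copper-red cup of the cluster, same shape and size as the brass cup, loose, origin at the centre of its underside. Must not be shifted.
- copper_b: Another copper-red cup of the cluster, same shape and size, loose, origin at the centre of its underside. Must not be shifted.
- copper_c: Another copper-red cup of the cluster, same shape and size, loose, origin at the centre of its underside. Must not be shifted.
- jig: Marking jig fixed to the table: grey block 80 x 150 x 50 mm behind a low orange V stop. Its +x points into the V (the way the cup is pushed), its mouth opens to -x, z up. Origin: on the table, where the centre of a seated cup lies at the V's middle setting. The V is locked up to 10 mm fore or aft of that along x; this setting is not measured, so the seat must be felt.
- jig_mouth (a point): Point on the table on the jig's centre line, 55 mm before (-x of) its origin; a cup centred here is still just short of the V. The V: two rigid upright orange faces, 1 to 35 mm above the table, 120 degrees between them, touching a seated cup's foot 30 degrees either side of the jig's +x; mouth about 120 mm wide. The grey block begins 75 mm beyond the jig's origin.
- bell: Brass hand bell, 72 mm wide, 94 mm tall, loose bystander, origin under its centre.
- bowls: Stack of copper bowls, 84 mm wide, 50 mm tall, loose bystander, origin under its centre.
- pitcher: Copper pitcher, 108 mm wide, 140 mm tall, loose bystander, origin under its centre.
- lamp: Brass oil lamp, 76 mm wide, 102 mm tall, loose bystander, origin under its centre.
There are look-alikes about, which are no part of the job. Leave any green or pink look-alike of the brass_cup alone.

How it is judged:
On the way, in this order (a step that is already met when the one before it is completed fails the run):
1. the brass cup stands clear of every copper cup (centres at least 97 mm apart, about 13 mm of gap) (horizontal distance between brass_cup and copper_a above 0.097 m and horizontal distance between brass_cup and copper_b above 0.097 m and horizontal distance between brass_cup and copper_c above 0.097 m), for 0.1 s.
2. the brass cup, in the V, is kept pressed on it with at least 2 N for 0.3 s (contact force between brass_cup and jig above 2 N and x of brass_cup in the frame of jig above -0.013 m and y of brass_cup in the frame of jig between -0.005 and 0.005 m), for 0.3 s.
At the end, for the whole second after the job is handed in: The brass cup stands upright and at rest on the table in the jig's V: its centre within 13 mm of the jig's origin fore and aft (this covers every setting of the V) and within 5 mm sideways; every copper cup is within 5 mm of where it began (x of brass_cup in the frame of jig between -0.013 and 0.013 m and y of brass_cup in the frame of jig between -0.005 and 0.005 m and angle between brass_cup's own z axis and vertical below 0.05 rad and height (world z) of brass_cup below 0.004 m and linear speed of brass_cup below 0.01 m/s and distance of each of copper_a, copper_b, copper_c from where it was at the start of the episode below 0.005 m); the robot touches nothing.
It fails at once if a copper cup is shifted by more than 5 mm (distance of any of copper_a, copper_b, copper_c from where it was at the start of the episode above 0.005 m).
It fails at once if the brass cup is lifted more than 8 mm off the table or tipped by more than 0.25 rad (height (world z) of brass_cup above 0.008 m or angle between brass_cup's own z axis and vertical above 0.25 rad).
It fails at once if the brass cup is shoved into the jig with more than 15 N (contact force between brass_cup and jig above 15 N).
It fails at once if a bystander is moved by more than 10 mm (distance of any of bell, bowls, pitcher, lamp from where it was at the start of the episode above 0.01 m).
It also fails if it takes over 72 s, if anything falls off the work surface, if the arm or the gripper's body presses on something with over 40 N, if the wrist force passes 120 N, or if a joint passes its speed limit or range.

## Working session

There is one attempt and no reset: what is moved stays moved. The work goes in short steps, Python scripts to look and compute and a tool call to move; the robot and the scene stay as the last step left them, time stands still between calls to the robot, and variables do not carry over. Pictures are saved under pics/ and viewed, and the job is handed in when it is done.

Besides the shell and the picture viewer there is one more tool, called after "Request:" by a JSON object that holds its "fn" and its "kwargs". step_arm: Moves the arm, as the interface text tells. Its arguments: {"type":"object","properties":{"series":{"type":"array","items":{"type":"object","properties":{"x":{"type":"number"},"y":{"type":"number"},"z":{"type":"number"},"yaw":{"type":"number"},"grip":{"type":"number"}}}}},"required":["series"]}

```bash
ls; mkdir -p pics; cat > h.py <<'E'
import numpy as np, cv2
from station import env, eyes, spotter
def K(c):
    p=eyes.camera_params(c); return p
def ray(c,px):
    p=K(c); r,cc=px
    d=np.array([(cc-p['cx'])/p['fx'],(r-p['cy'])/p['fy']])
    u=d.copy()
    for _ in range(20): u=d/(1+p['k1']*(u@u))
    T=np.array(p['world_from_camera']); return T[:3,3],T[:3,:3]@np.array([u[0],u[1],1.])
def onz(c,px,z=0.):
    o,d=ray(c,px); return o+d*(z-o[2])/d[2]
def proj(c,P):
    p=K(c);T=np.linalg.inv(np.array(p['world_from_camera']));q=T[:3,:3]@np.asarray(P)+T[:3,3]
    u=q[:2]/q[2];u=u*(1+p['k1']*(u@u));return p['fy']*u[1]+p['cy'],p['fx']*u[0]+p['cx']
E
python3 - <<'E'
from h import *
for c in ['top','side']:
    im,d=eyes.capture(c); cv2.imwrite(f'pics/{c}0.png',im); np.save(f'{c}d0.npy',d)
    print(c,{k:np.round(v,3).tolist() for k,v in K(c).items()})
    for l,z in [('brass_cup',0),('brass_mouth',.046),('copper_a',0),('jig',0),('jig_mouth',0),('bell',0),('bowls',0),('pitcher',0),('lamp',0)]:
        for x in spotter.pinpoint(l,c)[:5]:
            print(l,round(x['p'],2),np.round(x['point'],1),np.round(onz(c,x['point'],z),4))
s=env.read_state();print(s)
E
```

```text
pics
top {'fx': 393.22, 'fy': 393.22, 'cx': 253.885, 'cy': 184.396, 'k1': 0.001, 'world_from_camera': [[-0.016, -0.996, 0.087, 0.483], [-1.0, 0.017, 0.013, -0.087], [-0.015, -0.087, -0.996, 1.095], [0.0, 0.0, 0.0, 1.0]]}
brass_cup 0.94 [160.9 227.1] [0.6466 0.0024 0.    ]
brass_cup 0.85 [248.3 310.6] [ 0.3999 -0.2252  0.    ]
brass_cup 0.79 [221.9 266.9] [ 0.4741 -0.1064  0.    ]
brass_cup 0.74 [165.3 324.7] [ 0.6293 -0.2711  0.    ]
brass_cup 0.66 [149.4 286.1] [ 0.6763 -0.1641  0.    ]
brass_mouth 0.97 [159.1 227. ] [ 0.6446 -0.0011  0.046 ]
brass_mouth 0.86 [252.  311.4] [ 0.3938 -0.2212  0.046 ]
brass_mouth 0.76 [158.4 329.2] [ 0.6416 -0.276   0.046 ]
brass_mouth 0.67 [224.7 266.5] [ 0.4671 -0.1044  0.046 ]
brass_mouth 0.66 [146.6 283.2] [ 0.676  -0.1532  0.046 ]
copper_a 0.82 [188.6 268.7] [ 0.5665 -0.1131  0.    ]
copper_a 0.66 [205.3 240.3] [ 0.5212 -0.0332  0.    ]
jig 0.72 [205.8 146.2] [0.524  0.2298 0.    ]
jig 0.32 [189.3 266.2] [ 0.5647 -0.1061  0.    ]
bell 0.68 [118.5 195. ] [0.7699 0.0926 0.    ]
bowls 0.91 [188.9 373.3] [ 0.5608 -0.4037  0.    ]
pitcher 0.62 [238.9 3
[... 1470 characters left out ...]
: 1.0, 'qpos': array([-1.2675824 ,  0.33219267, -0.06473625,  1.46006716,  0.02160227,
        1.34989667, -0.08851781]), 'joint_vel': array([-2.82716673e-04,  1.94237642e-04,  8.67871552e-04, -1.58420473e-03,
       -5.35939687e-05,  1.49522196e-03,  6.89478968e-04]), 'effort': array([-1.10356170e-03, -6.23047042e+01,  2.37532606e-02, -3.90118790e+01,
       -6.12006267e-02,  3.16410593e-02,  5.47263994e-05]), 'eef_pos': array([0.20002358, 0.59216644, 0.2305959 ]), 'orientation': array([ 0.69774203,  0.11472407,  0.69774955, -0.1146299 ]), 'ft_force': array([-0.51616549,  0.09470612, -0.26332779]), 'wrist_torque': array([-0.02833697, -0.05557699, -0.01932689]), 'width': 0.08719251816997338}
```

View pics/top0.png

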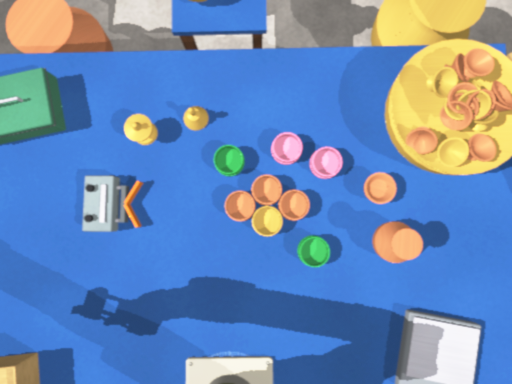

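View pics/side0.png

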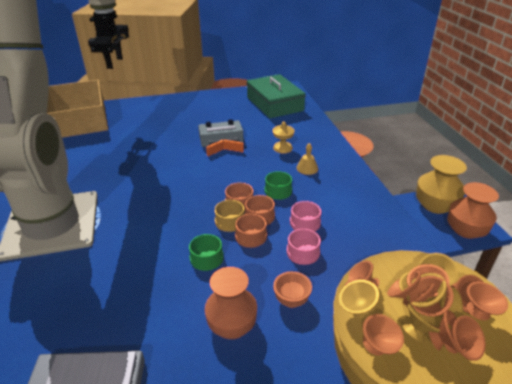

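```bash
cat >> h.py <<'E'
from scipy.optimize import least_squares
def cloud(c,d):
    p=K(c);v,u=np.mgrid[:384,:512];a=(u-p['cx'])/p['fx'];b=(v-p['cy'])/p['fy']
    x,y=a.copy(),b.copy()
    for _ in range(8):
        s=1+p['k1']*(x*x+y*y);x,y=a/s,b/s
    P=np.stack([x*d,y*d,d],-1);T=np.array(p['world_from_camera']);return P@T[:3,:3].T+T[:3,3]
def rim(W,m,c0,R=(.030,.046),zr=(.040,.053)):
    q=W[m&(W[...,2]>zr[0])&(W[...,2]<zr[1])];r=np.hypot(*(q[:,:2]-c0).T);q=q[(r>R[0])&(r<R[1])]
    f=least_squares(lambda x:np.hypot(q[:,0]-x[0],q[:,1]-x[1])-x[2],[*c0,.038],loss='soft_l1',f_scale=.001)
    return f.x,len(q),q[:,2].mean()
E
python3 - <<'E'
from h import *
for c in ['top','side']:
    im=cv2.imread(f'pics/{c}0.png');d=np.load(f'{c}d0.npy');W=cloud(c,d);hsv=cv2.cvtColor(im,cv2.COLOR_BGR2HSV)
    ok=d>0
    for n,c0 in dict(brass=(.472,-.105),cA=(.518,-.034),cB=(.564,-.113),cC=(.508,-.183),g=(.647,0),g2=(.394,-.225)).items():
        print(c,n,np.hypot(*0*np.array(c0)) if 0 else '',*[np.round(v,4) for v in rim(W,ok,np.array(c0))])
    H,S,V=[hsv[...,i].astype(int) for i in range(3)]
    reg=(np.abs(W[...,0]-.525)<.13)&(np.abs(W[...,1]-.2)<.14)&ok
    q=W[reg&(W[...,2]>.01)]
    o=reg&(S>150)&(H<15)&(V>120)&(W[...,2]>.02)
    qo=W[o];print(c,'orange',len(qo),qo.min(0),qo.max(0))
    t=reg&(W[...,2]>.042)&(W[...,2]<.058);qt=W[t].astype(np.float32);r=cv2.minAreaRect(qt[:,:2].copy());print('block',r)
    for lo in np.arange(.46,.6,.01):
        k=qo[(qo[:,0]>lo)&(qo[:,0]<lo+.01)&(qo[:,2]>.03)]
        if len(k):print(round(lo,3),k[:,1].min().round(4),k[:,1].max().round(4),k[:,2].max().round(4))
s=env.read_state()
from scipy.spatial.transform import Rotation as R
w,x,y,z=s['orientation'];print(R.from_quat([x,y,z,w]).as_matrix().round(4))
im=cv2.imread('pics/top0.png')[140:280,60:340];cv2.imwrite('pics/topz.png',cv2.resize(im,None,fx=2.8,fy=2.8,interpolation=cv2.INTER_CUBIC))
E
```

```text
top brass  [ 0.4776 -0.1048  0.038 ] 127 0.0458
top cA  [ 0.5197 -0.0323  0.0382] 137 0.0458
top cB  [ 0.5617 -0.1057  0.0382] 105 0.0461
top cC  [ 0.5189 -0.1779  0.0378] 62 0.0456
top g  [ 0.6447 -0.0032  0.038 ] 125 0.0453
top g2  [ 0.3949 -0.2277  0.038 ] 129 0.0454
top orange 89 [0.46869283 0.24149293 0.02012204] [0.5882263  0.27641328 0.0391317 ]
block ((0.5305697917938232, 0.32259294390678406), (0.035314057022333145, 0.14747768640518188), 89.5294418334961)
0.46 0.2456 0.2456 0.0304
0.47 0.2449 0.256 0.0345
0.48 0.251 0.2614 0.0331
0.5 0.2615 0.2716 0.0353
0.51 0.2757 0.2757 0.0315
0.52 0.2698 0.2761 0.0331
0.53 0.2704 0.276 0.0319
0.54 0.2675 0.2742 0.037
0.55 0.2669 0.2725 0.0361
0.56 0.2542 0.2648 0.0363
0.57 0.2493 0.2548 0.0391
0.58 0.2476 0.2507 0.0366
side brass  [ 0.4763 -0.1101  0.0381] 170 0.045
side cA  [ 0.5185 -0.0371  0.0379] 162 0.0448
side cB  [ 0.5605 -0.1103  0.0381] 179 0.045
side cC  [ 0.5162 -0.1826  0.0383] 145 0.0447
side g  [ 0.6445 -0.007   0.0378] 98 0.0449
side g2  [ 0.394 -0.233  0.038] 163 0.045
side orange 191 [0.46722304 0.23436965 0.02001521] [0.58692457 0.281457   0.0404401 ]
block ((0.5292654037475586, 0.3169887661933899), (0.042924221605062485, 0.14998243749141693), 89.9765396118164)
0.46 0.2404 0.2425 0.0369
0.47 0.239 0.2503 0.0386
0.48 0.2466 0.2565 0.0388
0.49 0.2516 0.2603 0.0404
0.5 0.2534 0.2678 0.0375
0.51 0.2613 0.2683 0.0386
0.52 0.2678 0.2815 0.0348
0.53 0.2598 0.2788 0.0375
0.54 0.2581 0.266 0.0392
0.55 0.2523 0.2595 0.0384
0.56 0.2442 0.2638 0.0378
0.57 0.2419 0.2583 0.0368
0.58 0.2344 0.2445 0.0379
[[ 0.000e+00  3.201e-01  9.474e-01]
 [ 1.000e-04  9.474e-01 -3.201e-01]
 [-1.000e+00  1.000e-04 -0.000e+00]]
```

View pics/topz.png

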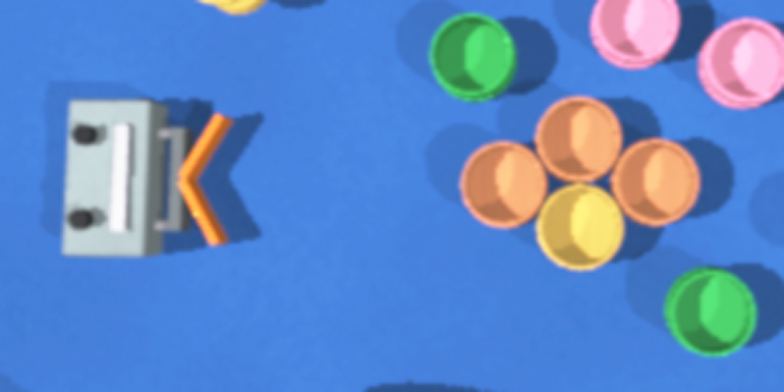

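Request:
{"fn": "step_arm", "kwargs": {"series": [{"yaw": -6.2, "grip": 0}, {"yaw": -6.2, "grip": 0}, {"yaw": -6.3, "grip": 0}, {"y": -2.1, "z": 0.8, "grip": 0}, {"y": -2.1, "z": 0.8, "grip": 0}, {"y": -2.1, "z": 0.8, "grip": 0}, {"y": -2.1, "z": 0.8, "grip": 0}, {"y": -2.1, "z": 0.8, "grip": 0}, {"y": -2.1, "z": 0.8, "grip": 0}, {"y": -2.1, "z": 0.8, "grip": 0}, {"y": -2.1, "z": 0.8, "grip": 0}, {"y": -2.1, "z": 0.8, "grip": 0}]}}

```text
schema error: expected keys x, y, z, yaw, grip
```

Request:
{"fn": "step_arm", "kwargs": {"series": [{"y": -2.1, "z": 0.8, "grip": 0}, {"y": -2.1, "z": 0.8, "grip": 0}, {"y": -2.1, "z": 0.8, "grip": 0}, {"y": -2.1, "z": 0.8, "grip": 0}, {"y": -2.1, "z": 0.8, "grip": 0}, {"y": -2.1, "z": 0.8, "grip": 0}, {"y": -2.1, "z": 0.8, "grip": 0}, {"y": -2.1, "z": 0.8, "grip": 0}, {"y": -2.1, "z": 0.8, "grip": 0}, {"y": -2.1, "z": 0.8, "grip": 0}, {"y": -2.1, "z": 0.8, "grip": 0}, {"y": -2.1, "z": 0.8, "grip": 0}]}}

```text
schema error: expected keys x, y, z, yaw, grip
```

All keys are required.

Request:
{"fn": "step_arm", "kwargs": {"series": [{"x": 0, "y": 0, "z": 0, "yaw": -6.2, "grip": 0}, {"x": 0, "y": 0, "z": 0, "yaw": -6.2, "grip": 0}, {"x": 0, "y": 0, "z": 0, "yaw": -6.3, "grip": 0}, {"x": 0, "y": -2.1, "z": 0.8, "yaw": 0, "grip": 0}, {"x": 0, "y": -2.1, "z": 0.8, "yaw": 0, "grip": 0}, {"x": 0, "y": -2.1, "z": 0.8, "yaw": 0, "grip": 0}, {"x": 0, "y": -2.1, "z": 0.8, "yaw": 0, "grip": 0}, {"x": 0, "y": -2.1, "z": 0.8, "yaw": 0, "grip": 0}, {"x": 0, "y": -2.1, "z": 0.8, "yaw": 0, "grip": 0}, {"x": 0, "y": -2.1, "z": 0.8, "yaw": 0, "grip": 0}, {"x": 0, "y": -2.1, "z": 0.8, "yaw": 0, "grip": 0}, {"x": 0, "y": -2.1, "z": 0.8, "yaw": 0, "grip": 0}]}}

```text
time: 2.0
eef_pos: [0.2724, 0.4021, 0.2307]
orientation: [0.707, -0.0, 0.707, 0.0]
ft_force: [0.7, 0.4, 0.0]
width: 0.015
```

Request:
{"fn": "step_arm", "kwargs": {"series": [{"x": 0, "y": -2.1, "z": 0.8, "yaw": 0, "grip": 0}, {"x": 0, "y": -2.1, "z": 0.8, "yaw": 0, "grip": 0}, {"x": 0, "y": -2.1, "z": 0.8, "yaw": 0, "grip": 0}, {"x": 0, "y": -2.1, "z": 0.8, "yaw": 0, "grip": 0}, {"x": 0, "y": -2.1, "z": 0.8, "yaw": 0, "grip": 0}, {"x": 0, "y": -2.1, "z": 0.8, "yaw": 0, "grip": 0}, {"x": 0, "y": -2.1, "z": 0.8, "yaw": 0, "grip": 0}, {"x": 0, "y": -2.1, "z": 0.8, "yaw": 0, "grip": 0}, {"x": 0, "y": -2.1, "z": 0.8, "yaw": 0, "grip": 0}, {"x": 0, "y": -2.1, "z": 0.8, "yaw": 0, "grip": 0}, {"x": 0, "y": -2.1, "z": 0.8, "yaw": 0, "grip": 0}, {"x": 0, "y": -2.1, "z": 0.8, "yaw": 0, "grip": 0}]}}

```text
time: 3.0
eef_pos: [0.3686, 0.1502, 0.2308]
orientation: [0.707, 0.0, 0.707, 0.0]
ft_force: [1.0, 0.0, -0.2]
width: 0.0005
```

Request:
{"fn": "step_arm", "kwargs": {"series": [{"x": 0, "y": -2.1, "z": 0.8, "yaw": 0, "grip": 0}, {"x": 0, "y": -2.1, "z": 0.8, "yaw": 0, "grip": 0}, {"x": 0, "y": -2.1, "z": 0.8, "yaw": 0, "grip": 0}, {"x": 0, "y": -2.1, "z": 0.8, "yaw": 0, "grip": 0}, {"x": 0, "y": -2.1, "z": 0.8, "yaw": 0, "grip": 0}, {"x": 0, "y": -2.1, "z": 0.8, "yaw": 0, "grip": 0}, {"x": 0, "y": -2.1, "z": 0.8, "yaw": 0, "grip": 0}, {"x": 0, "y": -2.1, "z": 0.8, "yaw": 0, "grip": 0}, {"x": 0, "y": -2.1, "z": 0.8, "yaw": 0, "grip": 0}, {"x": 0, "y": -2.1, "z": 0.8, "yaw": 0, "grip": 0}, {"x": 0, "y": -2.1, "z": 0.8, "yaw": 0, "grip": 0}, {"x": 0, "y": -2.1, "z": 0.8, "yaw": 0, "grip": 0}]}}

```text
time: 4.0
eef_pos: [0.4647, -0.1018, 0.2308]
orientation: [0.707, -0.0, 0.707, 0.0]
ft_force: [0.0, 1.0, 0.3]
width: 0.0004
```

Request:
{"fn": "step_arm", "kwargs": {"series": [{"x": 2, "y": -0.5, "z": 0.7, "yaw": 0, "grip": 0}, {"x": 2, "y": 0, "z": 0, "yaw": 0, "grip": 0}, {"x": 2, "y": 0, "z": 0, "yaw": 0, "grip": 0}, {"x": 2, "y": 0, "z": 0, "yaw": 0, "grip": 0}, {"x": 2, "y": 0, "z": 0, "yaw": 0, "grip": 0}, {"x": 2, "y": 0, "z": 0, "yaw": 0, "grip": 0}, {"x": 1, "y": 0, "z": 0, "yaw": 0, "grip": 0}, {"x": 1, "y": 0, "z": 0, "yaw": 0, "grip": 0}, {"x": 0, "y": 0, "z": 0, "yaw": 0, "grip": 0}]}}

```text
time: 4.75
eef_pos: [0.4707, -0.1056, 0.0893]
orientation: [0.706, -0.0, 0.708, 0.0]
ft_force: [-0.5, 0.8, -0.6]
width: 0.0007
```

```bash
python3 - <<'E'
from h import *
s=env.read_state();t=s['eef_pos'];print(t)
ims=[]
for c in ['top','side']:
    im,d=eyes.capture(c)
    r,k=proj(c,t+[0,0,-.008]);print(c,r,k)
    y0,x0=int(r)-60,int(k)-60
    z=cv2.resize(im[y0:y0+120,x0:x0+120],None,fx=3.3,fy=3.3,interpolation=cv2.INTER_CUBIC)
    cv2.circle(z,(int((k-x0)*3.3),int((r-y0)*3.3)),3,(255,0,255),-1);ims.append(z)
cv2.imwrite('pics/a1.png',np.hstack(ims))
E
```

```text
[ 0.47074297 -0.10557844  0.08931799]
top 223.46167856964456 267.1816359697225
side 197.7138304889946 225.86095221690513
```

View pics/a1.png

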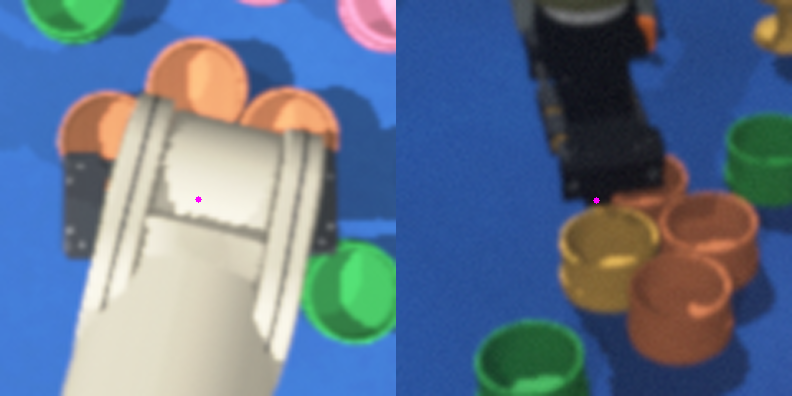

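```bash
python3 - <<'E'
from h import *
t=env.read_state()['eef_pos']
for o in [(-.037,-.095,.062),(.037,-.095,.062),(-.037,.095,.062),(.037,.095,.062),(-.01,-.015,-.008),(.01,-.015,-.008)]:
    print(o,proj('side',t+np.array(o)))
im,d=eyes.capture('side');W=cloud('side',d)
z=cv2.resize(im[100:260,160:320],None,fx=3.7,fy=3.7,interpolation=cv2.INTER_CUBIC)
cv2.imwrite('pics/a2.png',cv2.convertScaleAbs(z,alpha=2.2))
m=(np.hypot(W[...,0]-t[0],W[...,1]-t[1])<.06)&(W[...,2]>.06)&(W[...,2]<.2);q=W[m]
for a in np.arange(.06,.2,.01):
    k=q[(q[:,2]>a)&(q[:,2]<a+.01)]
    if len(k):print(a.round(2),len(k),k[:,:2].min(0)-t[:2],k[:,:2].max(0)-t[:2])
E
```

```text
(-0.037, -0.095, 0.062) (np.float64(199.90447733212224), np.float64(216.57719137115555))
(0.037, -0.095, 0.062) (np.float64(195.22146026594353), np.float64(247.23277146319424))
(-0.037, 0.095, 0.062) (np.float64(157.94518903659784), np.float64(205.081800044084))
(0.037, 0.095, 0.062) (np.float64(154.38787456331482), np.float64(231.98142716317605))
(-0.01, -0.015, -0.008) (np.float64(201.16387192032522), np.float64(223.49485964531902))
(0.01, -0.015, -0.008) (np.float64(200.0063696859096), np.float64(231.01789487369462))
0.08 13 [-0.01240245 -0.01150661] [ 0.00866725 -0.00418351]
0.09 13 [-0.01218586 -0.01237699] [ 0.00897751 -0.00774773]
0.15 2 [-0.0376336  -0.03218728] [-0.03519948 -0.03200419]
0.16 17 [-0.03925968 -0.03625512] [-0.03485191  0.02465585]
0.17 135 [-0.03929975 -0.03631615] [0.03654686 0.05216349]
0.18 6 [-0.03683662 -0.03720405] [-0.02668822  0.03962855]
0.19 66 [-0.02741279 -0.05914788] [0.02279435 0.01868203]
```

View pics/a2.png

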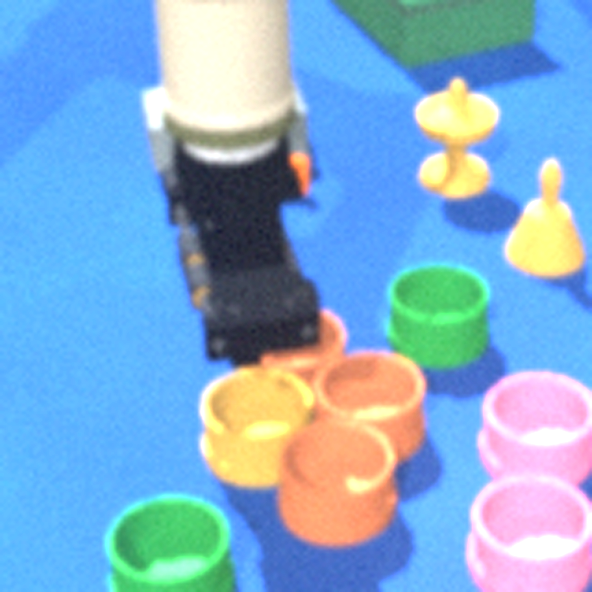

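Request:
{"fn": "step_arm", "kwargs": {"series": [{"x": 1, "y": 0, "z": 0, "yaw": 0, "grip": 0}, {"x": 1, "y": 0, "z": 0, "yaw": 0, "grip": 0}, {"x": 1, "y": 0, "z": 0, "yaw": 0, "grip": 0}, {"x": 1, "y": 0, "z": 0, "yaw": 0, "grip": 0}, {"x": 1, "y": 0, "z": 0, "yaw": 0, "grip": 0}, {"x": 0.7, "y": 0, "z": 0, "yaw": 0, "grip": 0}, {"x": 0, "y": 0, "z": 0, "yaw": 0, "grip": 0}, {"x": 0, "y": 0, "z": 0, "yaw": 0, "grip": 0}]}}

```text
time: 5.57
eef_pos: [0.4711, -0.1059, 0.0331]
orientation: [0.707, -0.0, 0.708, -0.0]
ft_force: [0.4, -0.2, -0.4]
width: 0.0002
```

Request:
{"fn": "step_arm", "kwargs": {"series": [{"x": 0, "y": 0, "z": -0.3, "yaw": 0, "grip": 0}, {"x": 0, "y": 0, "z": -0.3, "yaw": 0, "grip": 0}, {"x": 0, "y": 0, "z": -0.2, "yaw": 0, "grip": 0}, {"x": 0, "y": 0, "z": -0.2, "yaw": 0, "grip": 0}, {"x": 0, "y": 0, "z": 0, "yaw": 0, "grip": 0}]}}

```text
time: 5.98
eef_pos: [0.4611, -0.1056, 0.0337]
orientation: [0.707, 0.0, 0.707, 0.0]
ft_force: [0.5, -0.1, 0.2]
width: 0.0009
```

Request:
{"fn": "step_arm", "kwargs": {"series": [{"x": 0.3, "y": 0, "z": 0, "yaw": 0, "grip": 0}, {"x": 0, "y": 0, "z": -0.2, "yaw": 0, "grip": 0}, {"x": 0, "y": 0, "z": -0.2, "yaw": 0, "grip": 0}, {"x": 0, "y": 0, "z": -0.2, "yaw": 0, "grip": 0}, {"x": 0, "y": 0, "z": -0.2, "yaw": 0, "grip": 0}, {"x": 0, "y": 0, "z": -0.2, "yaw": 0, "grip": 0}, {"x": 0, "y": 0, "z": 0, "yaw": 0, "grip": 0}]}}

```text
time: 6.57
eef_pos: [0.4513, -0.1057, 0.0306]
orientation: [0.707, -0.0, 0.707, 0.0]
ft_force: [0.5, 0.2, -0.4]
width: 0.0003
```

Request:
{"fn": "step_arm", "kwargs": {"series": [{"x": 0, "y": 0, "z": -0.2, "yaw": 0, "grip": 0}, {"x": 0, "y": 0, "z": -0.2, "yaw": 0, "grip": 0}, {"x": 0, "y": 0, "z": -0.2, "yaw": 0, "grip": 0}, {"x": 0, "y": 0, "z": -0.2, "yaw": 0, "grip": 0}, {"x": 0, "y": 0, "z": -0.2, "yaw": 0, "grip": 0}]}}

```text
time: 6.98
eef_pos: [0.4414, -0.1057, 0.0306]
orientation: [0.707, -0.0, 0.707, 0.0]
ft_force: [1.6, -0.3, 0.7]
width: 0.0006
```

```bash
cat >> h.py <<'E'
def cups(names=None):
    t=env.read_state();print('t',t['time'],'eef',t['eef_pos'].round(4),'F',t['ft_force'].round(2))
    im,d=eyes.capture('side');W=cloud('side',d)
    hsv=cv2.cvtColor(im,cv2.COLOR_BGR2HSV);H,S=hsv[...,0],hsv[...,1]
    cup={}
    for n,c0 in dict(cA=(.5185,-.0371),cB=(.5605,-.1103),cC=(.5162,-.1826)).items():
        try:print(n,*[np.round(v,4) for v in rim(W,(d>0)&(H<15)&(S>90),np.array(c0))])
        except Exception as e:print(n,e)
    return im,d,W,H,S
def brass(W,d,H,S,c0):
    m=(d>0)&(H>=16)&(H<35)&(S>90)
    f=rim(W,m,np.array(c0),R=(.028,.05));f=rim(W,m,f[0][:2]);print('brass',np.round(f[0],4),f[1],f[2].round(4));return f[0]
E
python3 - <<'E'
from h import *
im,d,W,H,S=cups(); brass(W,d,H,S,(.470,-.11))
cv2.imwrite('pics/b1.png',cv2.resize(im[100:300,140:360],None,fx=3,fy=3))
E
```

```text
t 6.9833 eef [ 0.4414 -0.1057  0.0306] F [ 1.64 -0.28  0.73]
cA [ 0.5188 -0.0378  0.0375] 100 0.0445
cB [ 0.5607 -0.1101  0.0381] 171 0.0449
cC [ 0.5186 -0.1835  0.0379] 192 0.0449
brass [ 0.4641 -0.1081  0.0382] 83 0.0445
```

View pics/b1.png

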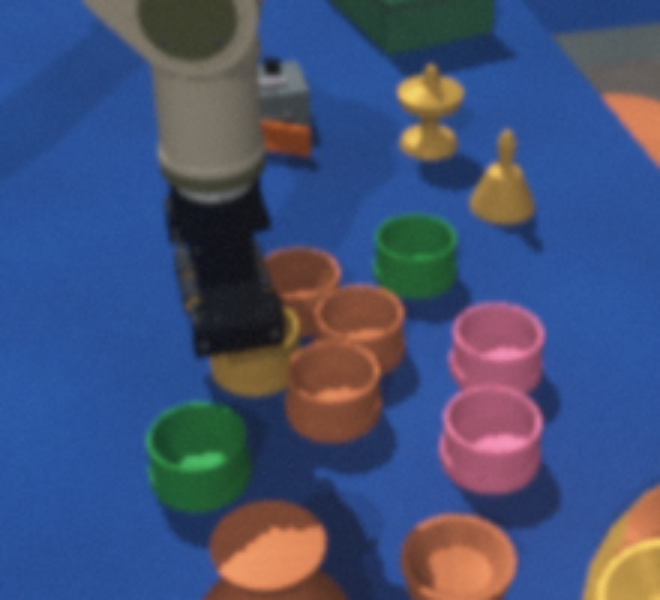

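Request:
{"fn": "step_arm", "kwargs": {"series": [{"x": 0, "y": 0, "z": -0.2, "yaw": 0, "grip": 0}, {"x": 0, "y": 0, "z": -0.25, "yaw": 0, "grip": 0}, {"x": 0, "y": 0, "z": -0.25, "yaw": 0, "grip": 0}, {"x": 0, "y": 0, "z": -0.25, "yaw": 0, "grip": 0}, {"x": 0, "y": 0, "z": -0.25, "yaw": 0, "grip": 0}, {"x": 0, "y": 0, "z": -0.25, "yaw": 0, "grip": 0}, {"x": 0, "y": 0, "z": -0.25, "yaw": 0, "grip": 0}, {"x": 0, "y": 0, "z": -0.25, "yaw": 0, "grip": 0}, {"x": 0, "y": 0, "z": -0.25, "yaw": 0, "grip": 0}, {"x": 0, "y": 0, "z": -0.25, "yaw": 0, "grip": 0}]}}

```text
time: 7.87
eef_pos: [0.4168, -0.1057, 0.0306]
orientation: [0.707, -0.0, 0.707, 0.0]
ft_force: [2.5, 0.1, -0.7]
width: 0.0004
```

Request:
{"fn": "step_arm", "kwargs": {"series": [{"x": 0, "y": 0, "z": -0.25, "yaw": 0, "grip": 0}, {"x": 0, "y": 0, "z": -0.25, "yaw": 0, "grip": 0}, {"x": 0, "y": 0, "z": -0.25, "yaw": 0, "grip": 0}, {"x": 0, "y": 0, "z": -0.25, "yaw": 0, "grip": 0}, {"x": 0, "y": 0, "z": -0.25, "yaw": 0, "grip": 0}, {"x": 0, "y": 0, "z": -0.25, "yaw": 0, "grip": 0}, {"x": 0, "y": 0, "z": -0.25, "yaw": 0, "grip": 0}, {"x": 0, "y": 0, "z": -0.25, "yaw": 0, "grip": 0}, {"x": 0, "y": 0, "z": -0.2, "yaw": 0, "grip": 0}, {"x": 0, "y": 0, "z": 0, "yaw": 0, "grip": 0}]}}

```text
time: 8.7
eef_pos: [0.3943, -0.1057, 0.0304]
orientation: [0.707, -0.0, 0.707, 0.0]
ft_force: [0.9, -0.3, 1.6]
width: 0.0002
```

```bash
python3 - <<'E'
from h import *
im,d,W,H,S=cups(); brass(W,d,H,S,(.418,-.11));print(env.read_state()['qpos'])
cv2.imwrite('pics/b2.png',cv2.resize(im[100:300,140:360],None,fx=3,fy=3))
E
```

```text
t 8.7 eef [ 0.3943 -0.1057  0.0304] F [ 0.89 -0.31  1.55]
cA [ 0.5189 -0.0381  0.0377] 126 0.0447
cB [ 0.5603 -0.1104  0.038 ] 174 0.0448
cC [ 0.5191 -0.1836  0.038 ] 189 0.0449
brass [ 0.4172 -0.109   0.0378] 84 0.0448
[-0.53097869  0.09777744  0.71450307  2.24281393 -0.08725816  0.82754174
  1.81163618]
```

View pics/b2.png

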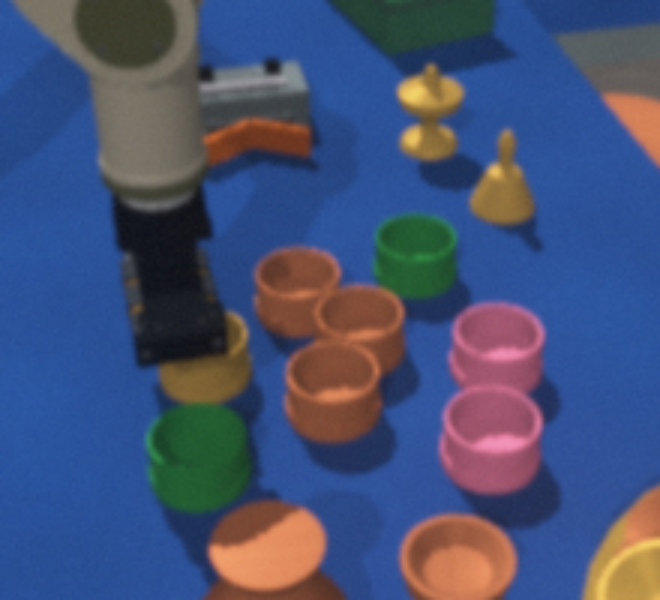

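Request:
{"fn": "step_arm", "kwargs": {"series": [{"x": 0, "y": 0, "z": 0.6, "yaw": 0, "grip": 0}, {"x": 0, "y": 0, "z": 0.6, "yaw": 0, "grip": 0}, {"x": 0, "y": 0, "z": 0.6, "yaw": 0, "grip": 0}, {"x": 0, "y": 0, "z": 0.6, "yaw": 0, "grip": 0}, {"x": 0, "y": 0.5, "z": 0, "yaw": 0, "grip": 0}, {"x": 0, "y": 0.4, "z": 0, "yaw": 0, "grip": 0}, {"x": 0, "y": 0.3, "z": 0, "yaw": 0, "grip": 0}, {"x": 0, "y": 0.2, "z": 0, "yaw": 0, "grip": 0}, {"x": 0, "y": 0.2, "z": 0, "yaw": 0, "grip": 0}, {"x": 0, "y": 0.2, "z": 0, "yaw": 0, "grip": 0}, {"x": 0, "y": 0.2, "z": 0, "yaw": 0, "grip": 0}, {"x": 0, "y": 0.2, "z": 0, "yaw": 0, "grip": 0}]}}

```text
time: 9.75
eef_pos: [0.4189, -0.0835, 0.0306]
orientation: [0.707, -0.0, 0.707, 0.0]
ft_force: [-0.2, 0.1, 0.1]
width: 0.0002
```

Request:
{"fn": "step_arm", "kwargs": {"series": [{"x": 0, "y": 0.25, "z": 0, "yaw": 0, "grip": 0}, {"x": 0, "y": 0.25, "z": 0, "yaw": 0, "grip": 0}, {"x": 0, "y": 0.25, "z": 0, "yaw": 0, "grip": 0}, {"x": 0, "y": 0.25, "z": 0, "yaw": 0, "grip": 0}, {"x": 0, "y": 0.25, "z": 0, "yaw": 0, "grip": 0}, {"x": 0, "y": 0.25, "z": 0, "yaw": 0, "grip": 0}, {"x": 0, "y": 0.25, "z": 0, "yaw": 0, "grip": 0}, {"x": 0, "y": 0.25, "z": 0, "yaw": 0, "grip": 0}, {"x": 0, "y": 0.25, "z": 0, "yaw": 0, "grip": 0}, {"x": 0, "y": 0.25, "z": 0, "yaw": 0, "grip": 0}]}}

```text
time: 10.58
eef_pos: [0.4189, -0.0585, 0.0305]
orientation: [0.707, -0.0, 0.707, 0.0]
ft_force: [-0.2, -1.9, 0.6]
width: 0.0005
```

```bash
python3 - <<'E'
from h import *
im,d,W,H,S=cups(); brass(W,d,H,S,(.418,-.08))
cv2.imwrite('pics/b3.png',cv2.resize(im[100:300,140:360],None,fx=3,fy=3))
E
```

```text
t 10.5833 eef [ 0.4189 -0.0585  0.0305] F [-0.22 -1.94  0.63]
cA [ 0.5188 -0.0379  0.0378] 129 0.0446
cB [ 0.5607 -0.1103  0.038 ] 166 0.0448
cC [ 0.519  -0.1837  0.038 ] 184 0.0452
brass [ 0.4179 -0.0863  0.0382] 86 0.0451
```

View pics/b3.png

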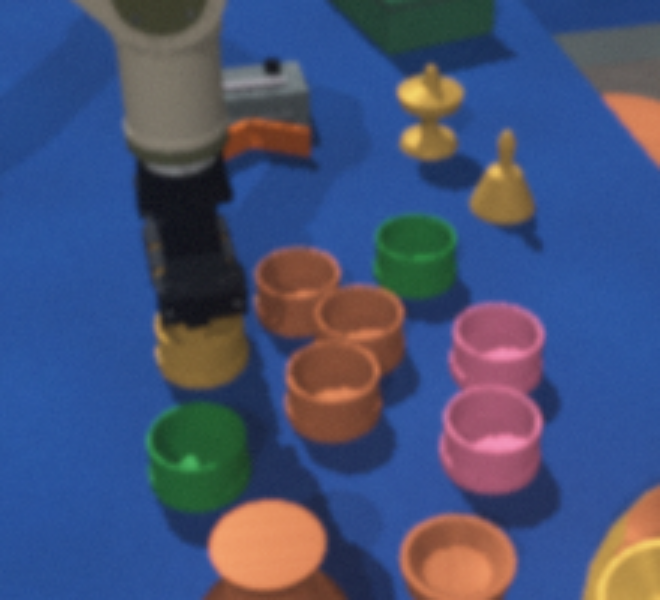

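Request:
{"fn": "step_arm", "kwargs": {"series": [{"x": 0, "y": 0.25, "z": 0, "yaw": 0, "grip": 0}, {"x": 0, "y": 0.3, "z": 0, "yaw": 0, "grip": 0}, {"x": 0, "y": 0.35, "z": 0, "yaw": 0, "grip": 0}, {"x": 0, "y": 0.4, "z": 0, "yaw": 0, "grip": 0}, {"x": 0, "y": 0.4, "z": 0, "yaw": 0, "grip": 0}, {"x": 0, "y": 0.4, "z": 0, "yaw": 0, "grip": 0}, {"x": 0, "y": 0.4, "z": 0, "yaw": 0, "grip": 0}, {"x": 0, "y": 0.4, "z": 0, "yaw": 0, "grip": 0}, {"x": 0, "y": 0.4, "z": 0, "yaw": 0, "grip": 0}, {"x": 0, "y": 0.4, "z": 0, "yaw": 0, "grip": 0}, {"x": 0, "y": 0.4, "z": 0, "yaw": 0, "grip": 0}, {"x": 0, "y": 0.4, "z": 0, "yaw": 0, "grip": 0}]}}

```text
time: 11.63
eef_pos: [0.4189, -0.0133, 0.0305]
orientation: [0.707, -0.0, 0.707, 0.0]
ft_force: [-0.3, -1.5, -1.2]
width: 0.0009
```

Request:
{"fn": "step_arm", "kwargs": {"series": [{"x": 0, "y": 0.4, "z": 0, "yaw": 0, "grip": 0}, {"x": 0, "y": 0.4, "z": 0, "yaw": 0, "grip": 0}, {"x": 0, "y": 0.4, "z": 0, "yaw": 0, "grip": 0}, {"x": 0, "y": 0.4, "z": 0, "yaw": 0, "grip": 0}, {"x": 0, "y": 0.4, "z": 0, "yaw": 0, "grip": 0}, {"x": 0, "y": 0.4, "z": 0, "yaw": 0, "grip": 0}, {"x": 0, "y": 0.4, "z": 0, "yaw": 0, "grip": 0}, {"x": 0, "y": 0.4, "z": 0, "yaw": 0, "grip": 0}, {"x": 0, "y": 0.4, "z": 0, "yaw": 0, "grip": 0}, {"x": 0, "y": 0.4, "z": 0, "yaw": 0, "grip": 0}, {"x": 0, "y": 0.4, "z": 0, "yaw": 0, "grip": 0}, {"x": 0, "y": 0.4, "z": 0, "yaw": 0, "grip": 0}]}}

```text
time: 12.63
eef_pos: [0.4188, 0.0347, 0.0305]
orientation: [0.707, -0.0, 0.707, 0.0]
ft_force: [-1.1, -1.6, 1.4]
width: 0.0006
```

Request:
{"fn": "step_arm", "kwargs": {"series": [{"x": 0, "y": 0.4, "z": 0, "yaw": 0, "grip": 0}, {"x": 0, "y": 0.4, "z": 0, "yaw": 0, "grip": 0}, {"x": 0, "y": 0.4, "z": 0, "yaw": 0, "grip": 0}, {"x": 0, "y": 0.4, "z": 0, "yaw": 0, "grip": 0}, {"x": 0, "y": 0.4, "z": 0, "yaw": 0, "grip": 0}, {"x": 0, "y": 0.4, "z": 0, "yaw": 0, "grip": 0}, {"x": 0, "y": 0.4, "z": 0, "yaw": 0, "grip": 0}, {"x": 0, "y": 0.4, "z": 0, "yaw": 0, "grip": 0}, {"x": 0, "y": 0.4, "z": 0, "yaw": 0, "grip": 0}, {"x": 0, "y": 0.4, "z": 0, "yaw": 0, "grip": 0}, {"x": 0, "y": 0.4, "z": 0, "yaw": 0, "grip": 0}, {"x": 0, "y": 0.4, "z": 0, "yaw": 0, "grip": 0}]}}

```text
time: 13.63
eef_pos: [0.4188, 0.0827, 0.0305]
orientation: [0.707, -0.0, 0.707, 0.0]
ft_force: [1.4, -1.6, -0.0]
width: 0.0002
```

Request:
{"fn": "step_arm", "kwargs": {"series": [{"x": 0, "y": 0.4, "z": 0, "yaw": 0, "grip": 0}, {"x": 0, "y": 0.4, "z": 0, "yaw": 0, "grip": 0}, {"x": 0, "y": 0.4, "z": 0, "yaw": 0, "grip": 0}, {"x": 0, "y": 0.4, "z": 0, "yaw": 0, "grip": 0}, {"x": 0, "y": 0.4, "z": 0, "yaw": 0, "grip": 0}, {"x": 0, "y": 0.4, "z": 0, "yaw": 0, "grip": 0}, {"x": 0, "y": 0.4, "z": 0, "yaw": 0, "grip": 0}, {"x": 0, "y": 0.4, "z": 0, "yaw": 0, "grip": 0}, {"x": 0, "y": 0.4, "z": 0, "yaw": 0, "grip": 0}, {"x": 0, "y": 0.3, "z": 0, "yaw": 0, "grip": 0}, {"x": 0, "y": 0.2, "z": 0, "yaw": 0, "grip": 0}, {"x": 0, "y": 0, "z": 0, "yaw": 0, "grip": 0}]}}

```text
time: 14.63
eef_pos: [0.4188, 0.1239, 0.0306]
orientation: [0.707, -0.0, 0.707, 0.001]
ft_force: [0.4, -0.0, -0.1]
width: 0.0006
```

```bash
python3 - <<'E'
from h import *
im,d,W,H,S=cups(); brass(W,d,H,S,(.418,.1))
cv2.imwrite('pics/b4.png',cv2.resize(im[50:250,140:360],None,fx=3,fy=3))
im,d=eyes.capture('top');cv2.imwrite('pics/t4.png',im)
E
```

```text
t 14.6333 eef [0.4188 0.1239 0.0306] F [ 0.36 -0.01 -0.1 ]
cA [ 0.5187 -0.0378  0.0377] 123 0.0446
cB [ 0.5607 -0.1106  0.0379] 179 0.0448
cC [ 0.519  -0.1839  0.038 ] 189 0.0448
brass [0.4168 0.0956 0.0375] 75 0.0445
```

View pics/b4.png

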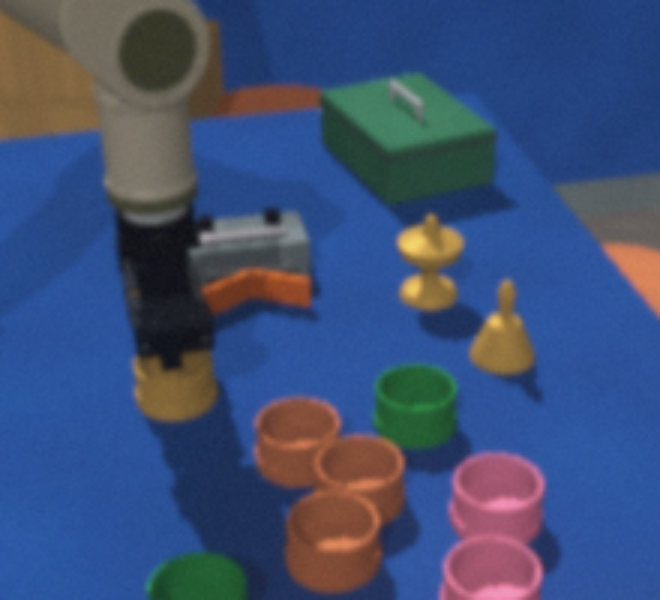

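View pics/t4.png

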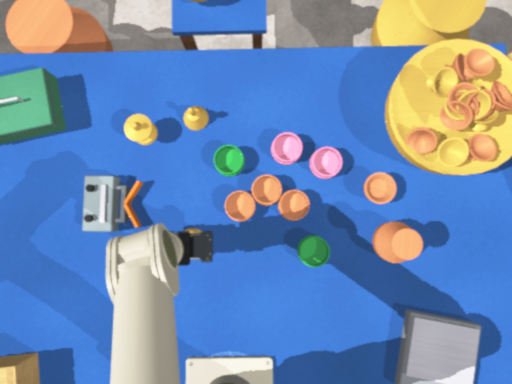

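Request:
{"fn": "step_arm", "kwargs": {"series": [{"x": 0, "y": -0.8, "z": 0, "yaw": 0, "grip": 0}, {"x": 0, "y": -0.8, "z": 0, "yaw": 0, "grip": 0}, {"x": 0, "y": -0.7, "z": 0.4, "yaw": 0, "grip": 0}, {"x": 0, "y": 0, "z": 0.7, "yaw": 0, "grip": 0}, {"x": 0, "y": 0, "z": 0.6, "yaw": 0, "grip": 0}, {"x": 0, "y": 0, "z": 0.3, "yaw": 0, "grip": 0}, {"x": 0, "y": 0, "z": 0.2, "yaw": 0, "grip": 0}, {"x": 0, "y": 0, "z": 0.2, "yaw": 0, "grip": 0}, {"x": 0, "y": 0, "z": 0.3, "yaw": 0, "grip": 0}, {"x": 0, "y": 0, "z": 0.4, "yaw": 0, "grip": 0}, {"x": 0, "y": 0, "z": 0.4, "yaw": 0, "grip": 0}, {"x": 0, "y": 0, "z": 0.4, "yaw": 0, "grip": 0}]}}

```text
time: 15.73
eef_pos: [0.458, 0.1004, 0.0304]
orientation: [0.707, -0.0, 0.707, 0.0]
ft_force: [-1.9, -0.6, -0.8]
width: 0.0004
```

Request:
{"fn": "step_arm", "kwargs": {"series": [{"x": 0, "y": 0, "z": 0.4, "yaw": 0, "grip": 0}, {"x": 0, "y": 0, "z": 0.4, "yaw": 0, "grip": 0}, {"x": 0, "y": 0, "z": 0.4, "yaw": 0, "grip": 0}, {"x": 0, "y": 0, "z": 0.4, "yaw": 0, "grip": 0}, {"x": 0, "y": 0, "z": 0.4, "yaw": 0, "grip": 0}, {"x": 0, "y": 0, "z": 0.4, "yaw": 0, "grip": 0}, {"x": 0, "y": 0, "z": 0.4, "yaw": 0, "grip": 0}, {"x": 0, "y": 0, "z": 0.4, "yaw": 0, "grip": 0}, {"x": 0, "y": 0, "z": 0.4, "yaw": 0, "grip": 0}, {"x": 0, "y": 0, "z": 0.4, "yaw": 0, "grip": 0}, {"x": 0, "y": 0, "z": 0.4, "yaw": 0, "grip": 0}, {"x": 0, "y": 0, "z": 0.4, "yaw": 0, "grip": 0}]}}

```text
time: 16.73
eef_pos: [0.5062, 0.1003, 0.0305]
orientation: [0.707, -0.0, 0.707, 0.0]
ft_force: [-1.6, 0.5, -1.3]
width: 0.0004
```

Request:
{"fn": "step_arm", "kwargs": {"series": [{"x": 0, "y": 0, "z": 0.4, "yaw": 0, "grip": 0}, {"x": 0, "y": 0, "z": 0.4, "yaw": 0, "grip": 0}, {"x": 0, "y": 0, "z": 0.4, "yaw": 0, "grip": 0}, {"x": 0, "y": 0, "z": 0.4, "yaw": 0, "grip": 0}, {"x": 0, "y": 0, "z": 0.4, "yaw": 0, "grip": 0}, {"x": 0, "y": 0, "z": 0.4, "yaw": 0, "grip": 0}, {"x": 0, "y": 0, "z": 0.4, "yaw": 0, "grip": 0}, {"x": 0, "y": 0, "z": 0.4, "yaw": 0, "grip": 0}, {"x": 0, "y": 0, "z": 0.4, "yaw": 0, "grip": 0}, {"x": 0, "y": 0, "z": 0.3, "yaw": 0, "grip": 0}, {"x": 0, "y": 0, "z": 0.2, "yaw": 0, "grip": 0}, {"x": 0, "y": 0, "z": 0, "yaw": 0, "grip": 0}]}}

```text
time: 17.73
eef_pos: [0.5474, 0.1003, 0.0306]
orientation: [0.707, -0.0, 0.707, 0.0]
ft_force: [0.1, 0.1, -1.1]
width: 0.0008
```

```bash
python3 - <<'E'
from h import *
im,d,W,H,S=cups(); brass(W,d,H,S,(.52,.1))
cv2.imwrite('pics/b5.png',cv2.resize(im[50:250,140:360],None,fx=3,fy=3))
E
```

```text
t 17.7333 eef [0.5474 0.1003 0.0306] F [ 0.08  0.05 -1.12]
cA [ 0.5189 -0.0376  0.0379] 159 0.0446
cB [ 0.5606 -0.1101  0.0381] 165 0.0448
cC [ 0.5188 -0.1836  0.0378] 183 0.0449
brass [0.522  0.0983 0.0381] 81 0.0442
```

View pics/b5.png

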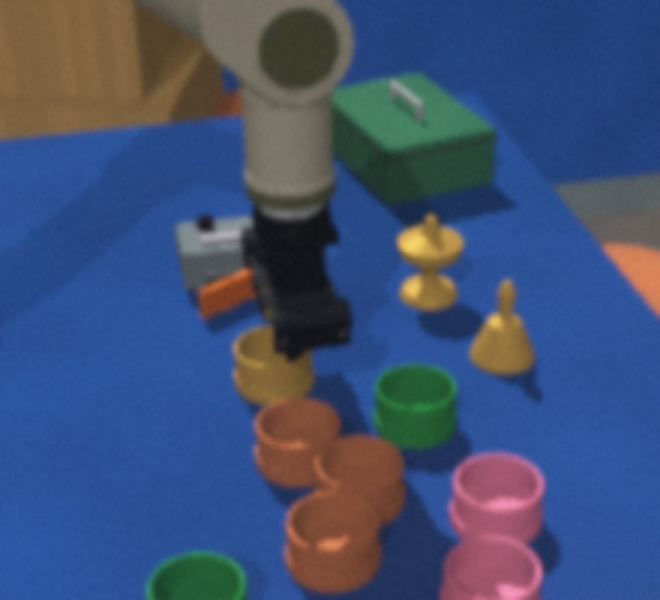

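Request:
{"fn": "step_arm", "kwargs": {"series": [{"x": 0, "y": 0, "z": -0.8, "yaw": 0, "grip": 0}, {"x": 0, "y": 0, "z": -0.8, "yaw": 0, "grip": 0}, {"x": -2, "y": 0, "z": 0, "yaw": 0, "grip": 0}, {"x": -3, "y": 0, "z": 0, "yaw": 0, "grip": 0}, {"x": -3, "y": 0, "z": 0, "yaw": 0, "grip": 0}, {"x": 0, "y": 0, "z": -2.5, "yaw": 0, "grip": 0}, {"x": 0, "y": 0, "z": -2.5, "yaw": 0, "grip": 0}, {"x": 0, "y": 0, "z": -2.5, "yaw": 0, "grip": 0}, {"x": 0, "y": 0, "z": -2.5, "yaw": 0, "grip": 0}, {"x": 0, "y": 0, "z": -2.5, "yaw": 0, "grip": 0}, {"x": 0, "y": 0, "z": 0, "yaw": 0, "grip": 0}]}}

```text
time: 18.7
eef_pos: [0.4011, 0.1002, 0.1097]
orientation: [0.706, -0.0, 0.708, 0.001]
ft_force: [-0.2, 0.2, -0.9]
width: 0.0006
```

```bash
cat > jig.py <<'E'
from h import *
from scipy.spatial import ConvexHull
t=env.read_state();print(t['time'],t['eef_pos'])
import sys
n=sys.argv[1];ims=[]
for c in ['top','side']:
    im,d=eyes.capture(c);cv2.imwrite(f'pics/{c}{n}.png',im);W=cloud(c,d)
    hsv=cv2.cvtColor(im,cv2.COLOR_BGR2HSV);H,S,V=[hsv[...,i].astype(int) for i in range(3)]
    try: brass(W,d,H,S,(.523,.1))
    except Exception as e: print(e)
    # V rim: pixels orange near top, intersect at plane z=.035
    m=(S>150)&(H<14)&(V>90)&(np.abs(W[...,0]-.53)<.08)&(np.abs(W[...,1]-.25)<.05)&(W[...,2]>.029)&(W[...,2]<.045)
    q=W[m]
    # symmetric V fit: y = y0 - k|x-x0|*... with tilt
    f=least_squares(lambda p:(q[:,1]-(p[1]-np.tan(np.pi/6)*np.abs(q[:,0]-p[0])+p[2]*(q[:,0]-p[0]))),[.53,.27,0],loss='soft_l1',f_scale=.002)
    print(c,'V',f.x.round(4),len(q),'cost',f.cost*1e6,'ext',q[:,0].min(),q[:,0].max())
    m=(S<90)&(d>0)&(np.abs(W[...,0]-.53)<.1)&(np.abs(W[...,1]-.32)<.07)&(W[...,2]>.04)&(W[...,2]<.055)
    qb=W[m].astype(np.float32);print('block',[np.round(v,4) for v in cv2.minAreaRect(qb[:,:2].copy())],len(qb))
    for l,z in [('jig',0),('jig_mouth',0),('brass_cup',0),('brass_mouth',.046)]:
        print(l,[(round(x['p'],2),onz(c,x['point'],z)[:2].round(4)) for x in spotter.pinpoint(l,c) if abs(onz(c,x['point'],z)[1]-.18)<.14 and abs(onz(c,x['point'],z)[0]-.53)<.05])
    P=proj(c,[.53,.18,.02]);y0=max(0,int(P[0])-60);x0=max(0,int(P[1])-75)
    ims.append(cv2.resize(im[y0:y0+120,x0:x0+120],(396,396),interpolation=cv2.INTER_CUBIC))
cv2.imwrite(f'pics/j{n}.png',np.hstack(ims))
E
python3 jig.py 6
```

```text
18.7 [0.40114004 0.10018385 0.1097473 ]
brass [0.5223 0.1028 0.0376] 98 0.0451
top V [ 0.5338  0.2787 -0.0546] 51 cost 183.27705333808706 ext 0.468768877689682 0.5876343918112159
block [array([0.5306, 0.3334]), array([0.1053, 0.1478]), np.float64(88.4457)] 1417
jig [(0.83, array([0.5262, 0.229 ]))]
jig_mouth []
brass_cup [(0.57, array([0.5254, 0.1038]))]
brass_mouth [(0.86, array([0.5183, 0.1007]))]
brass [0.5211 0.098  0.0376] 102 0.0442
side V [ 0.5271  0.2737 -0.0157] 106 cost 326.93109590223474 ext 0.466805709204677 0.5866306141857119
block [array([0.5356, 0.3386]), array([0.0852, 0.1385]), np.float64(89.2884)] 405
jig [(0.81, array([0.5331, 0.2303]))]
jig_mouth [(0.74, array([0.51  , 0.1778]))]
brass_cup [(0.69, array([0.5272, 0.0934]))]
brass_mouth [(0.91, array([0.5155, 0.1152]))]
```

View pics/j6.png

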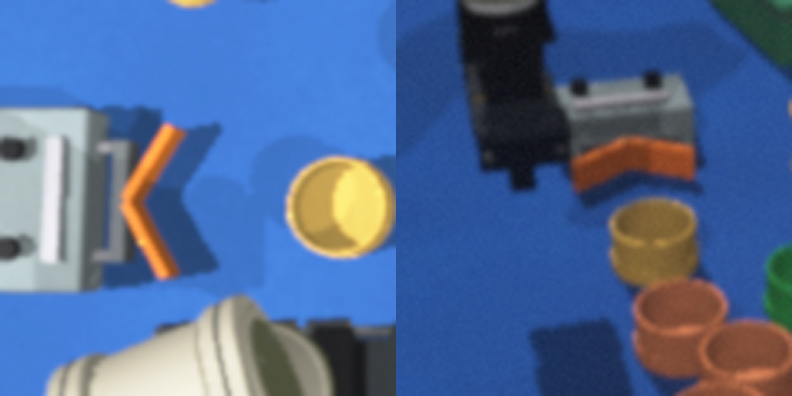

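```bash
cat > vfit.py <<'E'
from h import *
from scipy.optimize import differential_evolution
def run(c,fn):
    im=cv2.imread(fn);hsv=cv2.cvtColor(im,cv2.COLOR_BGR2HSV);H,S,V=[hsv[...,i].astype(int) for i in range(3)]
    pts=np.array([proj(c,[x,y,z]) for x in (.44,.62) for y in (.20,.31) for z in (0,.05)])
    r0,c0=pts.min(0).astype(int);r1,c1=pts.max(0).astype(int)+1
    s=6
    crop=cv2.resize(im[r0:r1,c0:c1],None,fx=s,fy=s,interpolation=cv2.INTER_CUBIC);h=cv2.cvtColor(crop,cv2.COLOR_BGR2HSV)
    m=((h[...,1]>140)&((h[...,0]<16)|(h[...,0]>174))&(h[...,2]>60)).astype(np.uint8)
    n,l,st,_=cv2.connectedComponentsWithStats(m);m=(l==1+np.argmax(st[1:,4])).astype(np.uint8)
    def model(p):
        x0,y0,th,t,L=p;o=np.zeros_like(m)
        fx=np.array([np.sin(-th)*1.,np.cos(th)]);sd=np.array([np.cos(th),np.sin(th)])
        for sg in (1,-1):
            a=-fx*.5+sg*sd*np.sqrt(3)/2; nn=fx*np.sqrt(3)/2+sg*sd*.5
            A=np.array([x0,y0]);q=[A,A+a*L,A+a*L+nn*t,A+fx*t/ (np.sqrt(3)/2)]
            P=[proj(c,[*v,z]) for v in q for z in (.001,.035)]
            P=np.array([[(b-c0+.5)*s-.5,(a_-r0+.5)*s-.5] for a_,b in P],np.float32)
            cv2.fillConvexPoly(o,cv2.convexHull(P).round().astype(np.int32),1)
        return o
    f=lambda p:(model(p)!=m).sum()/m.sum()
    r=differential_evolution(f,[(.51,.55),(.24,.30),(-.1,.1),(.003,.014),(.055,.08)],seed=1,maxiter=60,popsize=12)
    crop[model(r.x)!=m]=(255,0,255);return r.x,r.fun,crop
if __name__=='__main__':
    for c in ['top','side']:
        x,e,k=run(c,f'pics/{c}0.png');cv2.imwrite(f'pics/v{c}.png',k[:590,:790])
        th=x[2];fx=np.array([-np.sin(th),np.cos(th)]);print(c,x.round(4),round(e,3),'seat',(x[:2]-fx*.0485).round(4))
E
python3 vfit.py
```

```text
Traceback (most recent call last):
  File "vfit.py", line 26, in <module>
    x,e,k=run(c,f'pics/{c}0.png');cv2.imwrite(f'pics/v{c}.png',k[:590,:790])
          ~~~^^^^^^^^^^^^^^^^^^^^
  File "vfit.py", line 22, in run
    r=differential_evolution(f,[(.51,.55),(.24,.30),(-.1,.1),(.003,.014),(.055,.08)],seed=1,maxiter=60,popsize=12)
  File "vfit.py", line 21, in <lambda>
    f=lambda p:(model(p)!=m).sum()/m.sum()
                ~~~~~^^^
  File "vfit.py", line 17, in model
    P=[proj(c,[*v,z]) for v in q for z in (.001,.035)]
       ~~~~^^^^^^^^^^
  File "h.py", line 14, in proj
    p=K(c);T=np.linalg.inv(np.array(p['world_from_camera']));q=T[:3,:3]@np.asarray(P)+T[:3,3]
  File "h.py", line 4, in K
    p=eyes.camera_params(c); return p
ValueError: time passes only in moves, steps and waits
```

```bash
python3 - <<'E'
import cv2,numpy as np
a=cv2.imread('pics/vtop.png');b=cv2.imread('pics/vside.png')
h=max(a.shape[0],b.shape[0]);o=np.zeros((h,a.shape[1]+b.shape[1],3),np.uint8);o[:a.shape[0],:a.shape[1]]=a;o[:b.shape[0],a.shape[1]:]=b
s=min(1,790/o.shape[1],590/h);cv2.imwrite('pics/vv.png',cv2.resize(o,None,fx=s,fy=s))
E
```

```text
[ WARN:0@0.019] global loadsave.cpp:275 findDecoder imread_('pics/vtop.png'): can't open/read file: check file path/integrity
[ WARN:0@0.019] global loadsave.cpp:275 findDecoder imread_('pics/vside.png'): can't open/read file: check file path/integrity
Traceback (most recent call last):
AttributeError: 'NoneType' object has no attribute 'shape'
```

Camera parameters must be cached rather than polled.

```bash
sed -i "s/^def K(c):/_C={}\ndef K(c):\n    if c in _C: return _C[c]/; s/p=eyes.camera_params(c); return p/p=_C[c]=eyes.camera_params(c); return p/" h.py; head -8 h.py
timeout 400 python3 vfit.py && python3 - <<'E'
import cv2,numpy as np
a=cv2.imread('pics/vtop.png');b=cv2.imread('pics/vside.png')
h=max(a.shape[0],b.shape[0]);o=np.zeros((h,a.shape[1]+b.shape[1],3),np.uint8);o[:a.shape[0],:a.shape[1]]=a;o[:b.shape[0],a.shape[1]:]=b
s=min(1,790/o.shape[1],590/h);cv2.imwrite('pics/vv.png',cv2.resize(o,None,fx=s,fy=s))
E
python3 -c "
from h import *
print(env.read_state()['time'])"
```

```text
import numpy as np, cv2
from station import env, eyes, spotter
_C={}
def K(c):
    if c in _C: return _C[c]
    p=_C[c]=eyes.camera_params(c); return p
def ray(c,px):
    p=K(c); r,cc=px
top [ 0.5308  0.2757 -0.0392  0.003   0.0667] 0.584 seat [0.5289 0.2272]
side [ 0.5302  0.2807 -0.0498  0.003   0.068 ] 0.044 seat [0.5278 0.2323]
19.2
```

View pics/vv.png

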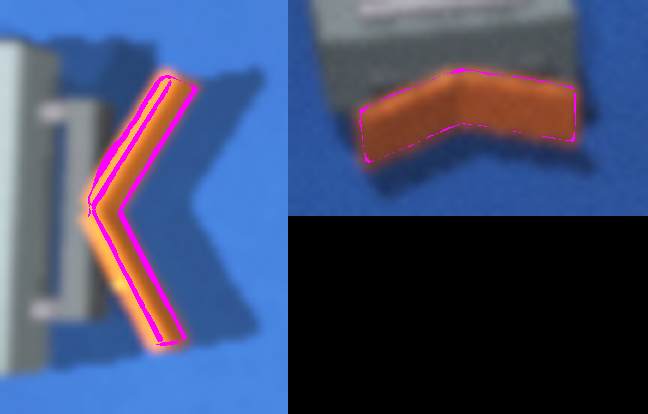

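```bash
sed -i 's/(h\[...,1\]>140)&((h\[...,0\]<16)/(h[...,1]>(110 if c=="top" else 140))\&((h[...,0]<(25 if c=="top" else 16))/; s/(.003,.014)/(.001,.014)/' vfit.py
timeout 500 python3 vfit.py && python3 - <<'E'
import cv2,numpy as np
a=cv2.imread('pics/vtop.png');b=cv2.imread('pics/vside.png')
h=max(a.shape[0],b.shape[0]);o=np.zeros((h,a.shape[1]+b.shape[1],3),np.uint8);o[:a.shape[0],:a.shape[1]]=a;o[:b.shape[0],a.shape[1]:]=b
s=min(1,790/o.shape[1],590/h);cv2.imwrite('pics/vv2.png',cv2.resize(o,None,fx=s,fy=s))
E
```

```text
top [ 0.5303  0.2778 -0.027   0.0068  0.0677] 0.07 seat [0.5289 0.2293]
side [ 0.5303  0.2812 -0.0478  0.0027  0.0685] 0.043 seat [0.528  0.2328]
```

View pics/vv2.png

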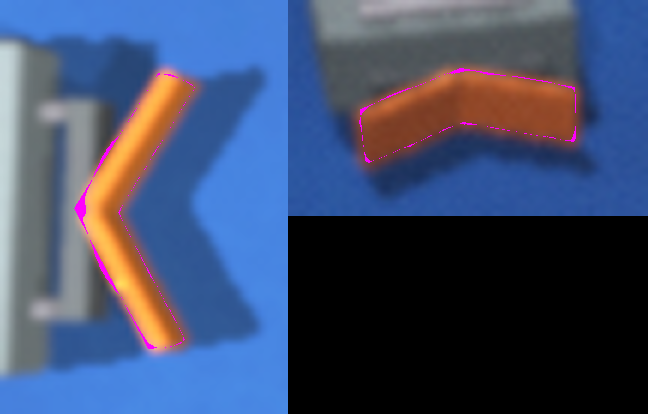

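Request:
{"fn": "step_arm", "kwargs": {"series": [{"x": 0, "y": 0, "z": 2, "yaw": 0, "grip": 0}, {"x": 0, "y": 0, "z": 2.5, "yaw": 0, "grip": 0}, {"x": 0, "y": 0, "z": 2.5, "yaw": 0, "grip": 0}, {"x": 0, "y": 0, "z": 2.5, "yaw": 0, "grip": 0}, {"x": 0, "y": 0, "z": 1.75, "yaw": 0, "grip": 0}, {"x": 0, "y": 0, "z": 1, "yaw": 0, "grip": 0}, {"x": 0, "y": 0, "z": 0, "yaw": 2, "grip": 0}, {"x": 0, "y": 0, "z": 0, "yaw": 0, "grip": 0}]}}

```text
time: 19.87
eef_pos: [0.5284, 0.1, 0.11]
orientation: [0.707, 0.013, 0.707, -0.013]
ft_force: [-0.3, -0.3, 0.4]
width: 0.0001
```

Request:
{"fn": "step_arm", "kwargs": {"series": [{"x": 1.5, "y": 0, "z": -0.45, "yaw": 0, "grip": 0}, {"x": 1.5, "y": 0, "z": 0, "yaw": 0, "grip": 0}, {"x": 1.5, "y": 0, "z": 0, "yaw": 0, "grip": 0}, {"x": 1.5, "y": 0, "z": 0, "yaw": 0, "grip": 0}, {"x": 1, "y": 0, "z": 0, "yaw": 0, "grip": 0}, {"x": 0.9, "y": 0, "z": 0, "yaw": 0, "grip": 0}, {"x": 0, "y": 0, "z": 0, "yaw": 0, "grip": 0}, {"x": 0, "y": 0.6, "z": 0, "yaw": 0, "grip": 0}, {"x": 0, "y": 0.6, "z": 0, "yaw": 0, "grip": 0}, {"x": 0, "y": 0, "z": 0, "yaw": 0, "grip": 0}]}}

```text
time: 20.7
eef_pos: [0.5248, 0.1146, 0.0323]
orientation: [0.707, 0.012, 0.707, -0.011]
ft_force: [0.2, 0.3, -0.3]
width: 0.0007
```

Request:
{"fn": "step_arm", "kwargs": {"series": [{"x": 0.15, "y": 0.2, "z": 0, "yaw": 0, "grip": 0}, {"x": 0, "y": 0.2, "z": 0, "yaw": 0, "grip": 0}, {"x": 0, "y": 0.2, "z": 0, "yaw": 0, "grip": 0}, {"x": 0, "y": 0.2, "z": 0, "yaw": 0, "grip": 0}, {"x": 0, "y": 0.2, "z": 0, "yaw": 0, "grip": 0}, {"x": 0, "y": 0.2, "z": 0, "yaw": 0, "grip": 0}, {"x": 0, "y": 0.25, "z": 0.01, "yaw": 0, "grip": 0}, {"x": 0, "y": 0.3, "z": 0.01, "yaw": 0, "grip": 0}, {"x": 0, "y": 0.3, "z": 0.01, "yaw": 0, "grip": 0}, {"x": 0, "y": 0.3, "z": 0.01, "yaw": 0, "grip": 0}, {"x": 0, "y": 0.3, "z": 0.01, "yaw": 0, "grip": 0}, {"x": 0, "y": 0.3, "z": 0.01, "yaw": 0, "grip": 0}]}}

```text
time: 21.7
eef_pos: [0.5259, 0.1422, 0.03]
orientation: [0.707, 0.012, 0.707, -0.012]
ft_force: [-0.2, -2.5, -0.5]
width: 0.0006
```

Request:
{"fn": "step_arm", "kwargs": {"series": [{"x": 0, "y": 0.3, "z": 0.01, "yaw": 0, "grip": 0}, {"x": 0, "y": 0.3, "z": 0.01, "yaw": 0, "grip": 0}, {"x": 0, "y": 0.3, "z": 0.01, "yaw": 0, "grip": 0}, {"x": 0, "y": 0.3, "z": 0.01, "yaw": 0, "grip": 0}, {"x": 0, "y": 0.3, "z": 0.01, "yaw": 0, "grip": 0}, {"x": 0, "y": 0.3, "z": 0.01, "yaw": 0, "grip": 0}, {"x": 0, "y": 0.3, "z": 0.01, "yaw": 0, "grip": 0}, {"x": 0, "y": 0.3, "z": 0.01, "yaw": 0, "grip": 0}, {"x": 0, "y": 0.3, "z": 0.01, "yaw": 0, "grip": 0}, {"x": 0, "y": 0.2, "z": 0.0, "yaw": 0, "grip": 0}, {"x": 0, "y": 0.1, "z": 0.0, "yaw": 0, "grip": 0}, {"x": 0, "y": 0, "z": 0, "yaw": 0, "grip": 0}]}}

```text
time: 22.7
eef_pos: [0.5278, 0.1723, 0.03]
orientation: [0.707, 0.012, 0.707, -0.012]
ft_force: [0.2, 0.3, -0.0]
width: 0.0003
```

```bash
sed -i 's/(.523,.1))/(float(sys.argv[2]),float(sys.argv[3])))/; /^import sys/d' jig.py; sed -i '1i import sys' jig.py; sed -i "/spotter.pinpoint/d; s/    for l,z in \[('jig'.*//" jig.py; python3 jig.py 7 .527 .155;python3 -c "
from h import *
print(env.read_state()['ft_force'])"
```

```text
22.7 [0.52777848 0.17230296 0.03003022]
brass [0.5324 0.1497 0.0437] 10 0.0459
[-0.39731865 -0.64613522 -0.10843674]Traceback (most recent call last):
  File "jig.py", line 16, in <module>
    print(c,'V',f.x.round(4),len(q),'cost',f.cost*1e6,'ext',q[:,0].min(),q[:,0].max())
                                                            ~~~~~~~~~~^^
    return umr_minimum(a, axis, None, out, keepdims, initial, where)
ValueError: zero-size array to reduction operation minimum which has no identity
```

```bash
python3 - <<'E'
from h import *
im,d,W,H,S=cups(); brass(W,d,H,S,(.525,.148))
cv2.imwrite('pics/b8.png',cv2.resize(im[60:220,150:320],None,fx=3.5,fy=3.5))
E
```

```text
t 22.75 eef [0.5278 0.1722 0.0301] F [-0.4  -0.65 -0.11]
cA [ 0.5187 -0.0374  0.0379] 137 0.0446
cB [ 0.5608 -0.1106  0.0378] 164 0.0447
cC [ 0.5191 -0.1836  0.038 ] 173 0.0449
brass [0.5253 0.1439 0.0368] 72 0.0447
```

View pics/b8.png

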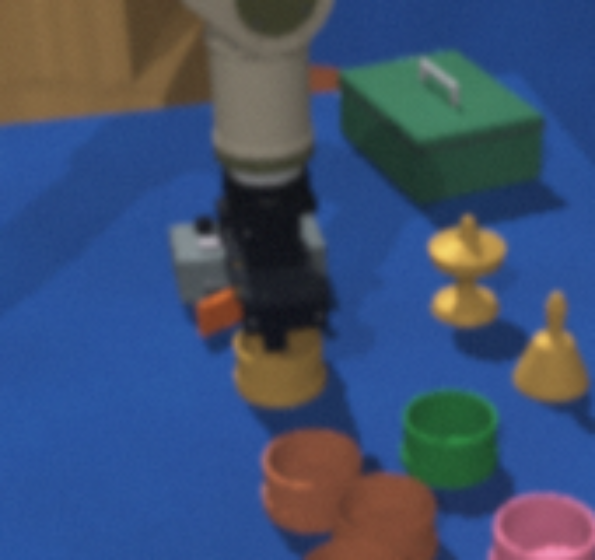

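Request:
{"fn": "step_arm", "kwargs": {"series": [{"x": 0, "y": 0.2, "z": 0, "yaw": 0, "grip": 0}, {"x": 0, "y": 0.3, "z": 0, "yaw": 0, "grip": 0}, {"x": 0, "y": 0.3, "z": 0, "yaw": 0, "grip": 0}, {"x": 0, "y": 0.3, "z": 0, "yaw": 0, "grip": 0}, {"x": 0, "y": 0.3, "z": 0, "yaw": 0, "grip": 0}, {"x": 0, "y": 0.3, "z": 0, "yaw": 0, "grip": 0}, {"x": 0, "y": 0.3, "z": 0, "yaw": 0, "grip": 0}, {"x": 0, "y": 0.3, "z": 0, "yaw": 0, "grip": 0}, {"x": 0, "y": 0.3, "z": 0, "yaw": 0, "grip": 0}, {"x": 0, "y": 0.3, "z": 0, "yaw": 0, "grip": 0}, {"x": 0, "y": 0.3, "z": 0, "yaw": 0, "grip": 0}, {"x": 0, "y": 0.3, "z": 0, "yaw": 0, "grip": 0}]}}

```text
time: 23.8
eef_pos: [0.529, 0.2072, 0.03]
orientation: [0.707, 0.012, 0.707, -0.012]
ft_force: [-0.7, -0.9, 0.1]
width: 0.0002
```

Request:
{"fn": "step_arm", "kwargs": {"series": [{"x": 0, "y": 0.3, "z": 0, "yaw": 0, "grip": 0}, {"x": 0, "y": 0.3, "z": 0, "yaw": 0, "grip": 0}, {"x": 0, "y": 0.3, "z": 0, "yaw": 0, "grip": 0}, {"x": 0, "y": 0.3, "z": 0, "yaw": 0, "grip": 0}, {"x": 0, "y": 0.2, "z": 0, "yaw": 0, "grip": 0}, {"x": 0, "y": 0.2, "z": 0, "yaw": 0, "grip": 0}, {"x": 0, "y": 0.2, "z": 0, "yaw": 0, "grip": 0}, {"x": 0, "y": 0.2, "z": 0, "yaw": 0, "grip": 0}, {"x": 0, "y": 0.15, "z": 0, "yaw": 0, "grip": 0}, {"x": 0, "y": 0.1, "z": 0, "yaw": 0, "grip": 0}, {"x": 0, "y": 0.1, "z": 0, "yaw": 0, "grip": 0}]}}

```text
time: 24.72
eef_pos: [0.5298, 0.2304, 0.03]
orientation: [0.707, 0.012, 0.707, -0.012]
ft_force: [-0.1, -2.1, 0.4]
width: 0.0003
```

Request:
{"fn": "step_arm", "kwargs": {"series": [{"x": 0, "y": 0.1, "z": 0, "yaw": 0, "grip": 0}, {"x": 0, "y": 0.1, "z": 0, "yaw": 0, "grip": 0}, {"x": 0, "y": 0.1, "z": 0, "yaw": 0, "grip": 0}, {"x": 0, "y": 0.1, "z": 0, "yaw": 0, "grip": 0}, {"x": 0, "y": 0.1, "z": 0, "yaw": 0, "grip": 0}, {"x": 0, "y": 0.1, "z": 0, "yaw": 0, "grip": 0}]}}

```text
time: 25.22
eef_pos: [0.53, 0.2365, 0.03]
orientation: [0.707, 0.012, 0.707, -0.012]
ft_force: [-0.8, -1.9, 0.3]
width: 0.0007
```

Request:
{"fn": "step_arm", "kwargs": {"series": [{"x": 0, "y": 0.1, "z": 0, "yaw": 0, "grip": 0}, {"x": 0, "y": 0.1, "z": 0, "yaw": 0, "grip": 0}, {"x": 0, "y": 0.1, "z": 0, "yaw": 0, "grip": 0}]}}

```text
time: 25.47
eef_pos: [0.5301, 0.2395, 0.03]
orientation: [0.707, 0.012, 0.707, -0.012]
ft_force: [0.1, -2.1, -0.4]
width: 0.0004
```

Request:
{"fn": "step_arm", "kwargs": {"series": [{"x": 0, "y": 0.1, "z": 0, "yaw": 0, "grip": 0}, {"x": 0, "y": 0.1, "z": 0, "yaw": 0, "grip": 0}]}}

```text
time: 25.63
eef_pos: [0.5302, 0.2415, 0.03]
orientation: [0.707, 0.012, 0.707, -0.012]
ft_force: [-0.6, -2.0, 0.4]
width: 0.0004
```

Request:
{"fn": "step_arm", "kwargs": {"series": [{"x": 0, "y": 0.07, "z": 0, "yaw": 0, "grip": 0}, {"x": 0, "y": 0.07, "z": 0, "yaw": 0, "grip": 0}, {"x": 0, "y": 0.06, "z": 0, "yaw": 0, "grip": 0}]}}

```text
time: 25.88
eef_pos: [0.5302, 0.2435, 0.0301]
orientation: [0.707, 0.012, 0.707, -0.012]
ft_force: [-0.5, -3.1, 0.3]
width: 0.0003
```

Request:
{"fn": "step_arm", "kwargs": {"series": [{"x": 0, "y": 0.05, "z": 0, "yaw": 0, "grip": 0}, {"x": 0, "y": 0.05, "z": 0, "yaw": 0, "grip": 0}]}}

```text
time: 26.05
eef_pos: [0.5302, 0.2444, 0.03]
orientation: [0.707, 0.012, 0.707, -0.012]
ft_force: [-0.2, -1.7, 0.2]
width: 0.0002
```

Request:
{"fn": "step_arm", "kwargs": {"series": [{"x": 0, "y": 0.05, "z": 0, "yaw": 0, "grip": 0}, {"x": 0, "y": 0.05, "z": 0, "yaw": 0, "grip": 0}]}}

```text
time: 26.22
eef_pos: [0.5303, 0.2454, 0.03]
orientation: [0.707, 0.012, 0.707, -0.012]
ft_force: [1.0, -1.4, -0.1]
width: 0.0007
```

Request:
{"fn": "step_arm", "kwargs": {"series": [{"x": 0, "y": 0.05, "z": 0, "yaw": 0, "grip": 0}, {"x": 0, "y": 0.05, "z": 0, "yaw": 0, "grip": 0}]}}

```text
time: 26.38
eef_pos: [0.5304, 0.2464, 0.0301]
orientation: [0.707, 0.012, 0.707, -0.012]
ft_force: [0.2, -2.3, 0.1]
width: 0.0001
```

Request:
{"fn": "step_arm", "kwargs": {"series": [{"x": 0, "y": 0.05, "z": 0, "yaw": 0, "grip": 0}, {"x": 0, "y": 0.05, "z": 0, "yaw": 0, "grip": 0}]}}

```text
time: 26.55
eef_pos: [0.5304, 0.2474, 0.0301]
orientation: [0.707, 0.012, 0.707, -0.012]
ft_force: [0.9, -1.8, 0.5]
width: 0.0006
```

Request:
{"fn": "step_arm", "kwargs": {"series": [{"x": 0, "y": 0.05, "z": 0, "yaw": 0, "grip": 0}, {"x": 0, "y": 0.05, "z": 0, "yaw": 0, "grip": 0}]}}

```text
time: 26.72
eef_pos: [0.5304, 0.2484, 0.03]
orientation: [0.707, 0.012, 0.707, -0.012]
ft_force: [-0.5, -1.8, -0.2]
width: 0.0003
```

Request:
{"fn": "step_arm", "kwargs": {"series": [{"x": 0, "y": 0.05, "z": 0, "yaw": 0, "grip": 0}, {"x": 0, "y": 0.05, "z": 0, "yaw": 0, "grip": 0}]}}

```text
time: 26.88
eef_pos: [0.5304, 0.2494, 0.03]
orientation: [0.707, 0.012, 0.707, -0.012]
ft_force: [0.1, -2.2, 0.8]
width: 0.0003
```

Request:
{"fn": "step_arm", "kwargs": {"series": [{"x": 0, "y": 0.05, "z": 0, "yaw": 0, "grip": 0}, {"x": 0, "y": 0.05, "z": 0, "yaw": 0, "grip": 0}]}}

```text
time: 27.05
eef_pos: [0.5305, 0.2501, 0.03]
orientation: [0.707, 0.012, 0.707, -0.012]
ft_force: [-0.6, -4.3, 0.9]
width: 0.0006
```

Request:
{"fn": "step_arm", "kwargs": {"series": [{"x": 0, "y": 0.05, "z": 0, "yaw": 0, "grip": 0}, {"x": 0, "y": 0.05, "z": 0, "yaw": 0, "grip": 0}]}}

```text
time: 27.22
eef_pos: [0.5305, 0.2505, 0.03]
orientation: [0.707, 0.012, 0.707, -0.013]
ft_force: [-0.4, -6.5, 1.8]
width: 0.0008
```

Request:
{"fn": "step_arm", "kwargs": {"series": [{"x": 0, "y": 0.03, "z": 0, "yaw": 0, "grip": 0}, {"x": 0, "y": 0, "z": 0, "yaw": 0, "grip": 0}, {"x": 0, "y": 0, "z": 0, "yaw": 0, "grip": 0}]}}

```text
time: 27.47
eef_pos: [0.5306, 0.2505, 0.03]
orientation: [0.707, 0.012, 0.707, -0.013]
ft_force: [-1.4, -5.8, 2.1]
width: 0.0003
```

Request:
{"fn": "step_arm", "kwargs": {"series": [{"x": 0, "y": 0, "z": 0, "yaw": 0, "grip": 0}, {"x": 0, "y": 0, "z": 0, "yaw": 0, "grip": 0}, {"x": 0, "y": 0, "z": 0, "yaw": 0, "grip": 0}]}}

```text
time: 27.72
eef_pos: [0.5305, 0.2505, 0.03]
orientation: [0.707, 0.012, 0.707, -0.013]
ft_force: [-1.0, -5.9, 1.3]
width: 0.0007
```

```bash
python3 - <<'E'
from h import *
im,d,W,H,S=cups(); brass(W,d,H,S,(.528,.225))
cv2.imwrite('pics/b9.png',cv2.resize(im[60:220,150:320],None,fx=3.5,fy=3.5))
E
```

```text
t 27.7167 eef [0.5305 0.2505 0.03  ] F [-0.97 -5.95  1.26]
cA [ 0.5189 -0.0377  0.0376] 141 0.0447
cB [ 0.5605 -0.1106  0.038 ] 167 0.045
cC [ 0.519  -0.1838  0.0379] 177 0.0451
brass [0.527  0.2219 0.0378] 84 0.0453
```

View pics/b9.png

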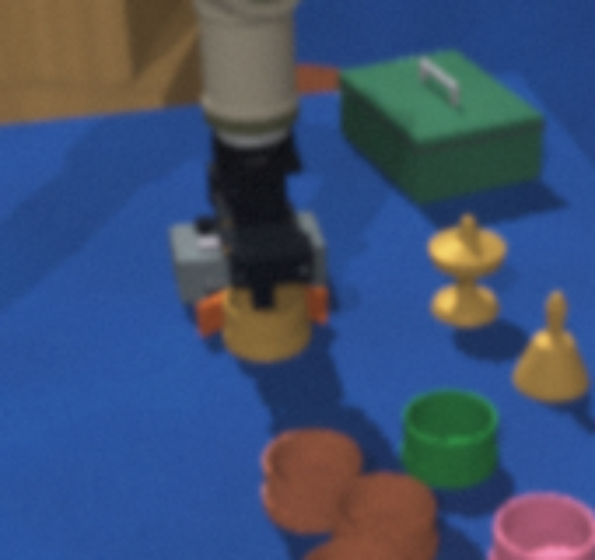

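Request:
{"fn": "step_arm", "kwargs": {"series": [{"x": 0, "y": 0.04, "z": 0, "yaw": 0, "grip": 0}, {"x": 0, "y": 0.02, "z": 0, "yaw": 0, "grip": 0}, {"x": 0, "y": 0, "z": 0, "yaw": 0, "grip": 0}, {"x": 0, "y": 0, "z": 0, "yaw": 0, "grip": 0}, {"x": 0, "y": 0, "z": 0, "yaw": 0, "grip": 0}, {"x": 0, "y": 0, "z": 0, "yaw": 0, "grip": 0}, {"x": 0, "y": 0, "z": 0, "yaw": 0, "grip": 0}]}}

```text
time: 28.35
eef_pos: [0.5306, 0.2507, 0.03]
orientation: [0.707, 0.012, 0.707, -0.013]
ft_force: [-0.8, -7.1, 2.7]
width: 0.0004
```

Request:
{"fn": "step_arm", "kwargs": {"series": [{"x": 0, "y": -0.2, "z": 0, "yaw": 0, "grip": 0}, {"x": 0, "y": -0.3, "z": 0, "yaw": 0, "grip": 0}, {"x": 0, "y": -0.5, "z": 0, "yaw": 0, "grip": 0}, {"x": 0, "y": -0.5, "z": 0, "yaw": 0, "grip": 0}, {"x": 0, "y": -0.4, "z": 0, "yaw": 0, "grip": 0}, {"x": 0, "y": 0, "z": 0, "yaw": 0, "grip": 0}, {"x": -1, "y": 0, "z": 0, "yaw": 0, "grip": 0}, {"x": -2, "y": 0, "z": 0, "yaw": 0, "grip": 0}, {"x": -3, "y": 0, "z": 0, "yaw": 0, "grip": 0}, {"x": -3, "y": 0, "z": 0, "yaw": 0, "grip": 0}, {"x": -3, "y": 0, "z": 0, "yaw": 0, "grip": 0}, {"x": 0, "y": 0, "z": 0, "yaw": 0, "grip": 0}]}}

```text
time: 29.35
eef_pos: [0.5327, 0.2346, 0.1569]
orientation: [0.71, 0.014, 0.704, -0.01]
ft_force: [-0.1, 0.1, -0.2]
width: 0.0005
```

Request:
{"fn": "step_arm", "kwargs": {"series": [{"x": 0, "y": 0, "z": -2, "yaw": 0, "grip": 0}, {"x": 0, "y": 0, "z": -2, "yaw": 0, "grip": 0}, {"x": 0, "y": 0, "z": -2, "yaw": 0, "grip": 0}, {"x": 0, "y": 0, "z": -2, "yaw": 0, "grip": 0}, {"x": 0, "y": 0, "z": -2, "yaw": 0, "grip": 0}, {"x": 0, "y": 0, "z": -2, "yaw": 0, "grip": 0}, {"x": 0, "y": 0, "z": -1, "yaw": 0, "grip": 0}, {"x": 0, "y": 0, "z": 0, "yaw": 0, "grip": 0}]}}

```text
time: 30.02
eef_pos: [0.3985, 0.2384, 0.1506]
orientation: [0.707, 0.012, 0.707, -0.011]
ft_force: [0.8, -0.1, -0.1]
width: 0.0005
```

```bash
python3 jig.py 10 .53 .229; python3 - <<'E'
from h import *
im,d,W,H,S=cups()
E
```

```text
30.0167 [0.39850685 0.23841079 0.15056265]
brass [0.5283 0.2271 0.038 ] 145 0.0456
top V [ 0.5359  0.2807 -0.0878] 14 cost 41.01623851538544 ext 0.46871974135898437 0.5878876138122031
block [array([0.5314, 0.3456]), array([0.0817, 0.1473]), np.float64(88.2782)] 1415
brass [0.5269 0.2221 0.0377] 111 0.045
side V [0.522  0.2738 0.0256] 36 cost 116.86286655760883 ext 0.4675315294445896 0.5866424005108599
block [array([0.5287, 0.3198]), array([0.1207, 0.1485]), np.float64(88.9321)] 454
t 30.1167 eef [0.4006 0.2381 0.1506] F [0.76 0.37 0.2 ]
cA [ 0.519  -0.0378  0.0375] 128 0.0444
cB [ 0.5609 -0.1104  0.0382] 178 0.0447
cC [ 0.5187 -0.1834  0.0379] 177 0.0449
```

View pics/j10.png

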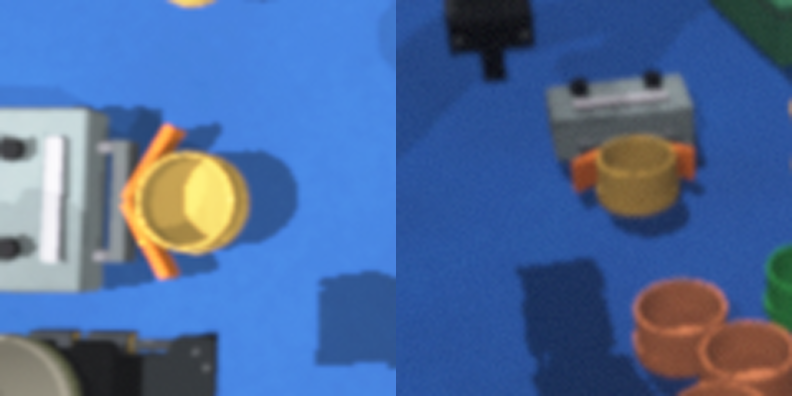

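```bash
python3 -c "
from h import *
print(env.finish_job());print(env.read_state()['time'])"
```

```text
the job is handed in; nothing more can be done
None
the job is handed in; nothing more can be done
```

The brass cup is standing upright in the orange V, and I handed the job in at about 30 s of the 72 s allowed. No verdict was reported.

**What I did**
- I put the closed fingers inside the cup and pushed its wall from within, low down. I slid the cup about 6 cm straight away from the copper cups, took it round them, and lined it up with the jig.
- I then crept it into the V. Sliding took about 2 N. The push rose at the seat to about 6 N, then 7 N, held for roughly a second in all. Less the sliding friction, that is about 4–5 N on the V.
- I backed the fingers off, lifted them out and moved the arm clear.

**Last checks**
- **Copper cups:** all three are within about 1 mm of their positions just after the first pull. One fit (`copper_c`) differs from the very first picture by 2.6 mm, but the brass cup partly hid it then.
- **Brass cup in the V:** the top camera puts it at (0.528, 0.227) m, less than 1 mm off the V's centre line and about 2–3 mm short of the estimated jig origin. Its mouth is level at the expected height.
- **Bystanders:** the arm never went near them and the pictures show no change, but I did not measure their positions again.

**Disagreement:** the side camera's fit of the V put its seat about 10 mm further in than where that camera showed the cup. Its cup positions also ran about 5 mm off the top camera's along that direction. I went by the felt contact, which matched the top camera.

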